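# Check a casket's inside seam with a sprung probe

## Task

Check the solder seam of the silver casket wall clamped on the bench block: first turn the seam tester's dial until its pointer stands at the marker tab, and leave it there. Then take the probe from its rest and draw its sprung tip slowly (about 2 cm per second, never above 5) along the inside bottom corner under the curled-over top rim, in one pass from the closed end of the channel to its open end, with the tip lightly pressed in but never pushed to the end of its travel. Lay the probe back in its rest as it was, and do not disturb the other things on the bench.

Things in the scene. Friction and masses are not known exactly. Their poses are not given: they have to be found in the camera images.
- casket: Silver-coloured metal channel, 140 mm along y, clamped on a wooden block 130 x 170 x 50 mm (x, y, z); fixed. Origin: centre of the block's underside; z up. Open to -x. Floor top z = 53 mm; back wall's inner face x = +30; top rim overhangs the floor from there to x = +5, at z = 105 to 112. End plate inside y = +67 closes the +y end; the -y end is open. Two low clamps near the -x edge.
- seam_start (a point): Start of the seam (inside corner of floor and back wall), at the closed end: casket frame (30, 56, 53) mm. The ball touches both faces when its centre is 4 mm to -x of and 4 mm above the corner line. Under the rim an upright probe cannot reach it: tilt it 30 to 45 degrees from vertical, top leaning to the casket's -x.
- seam_end (a point): End of the seam, at the open end: point on the corner line, casket frame (30, -56, 53) mm.
- probe: Loose steel stylus 154 mm long, 0.1 to 0.19 kg. Origin: on its axis, where to grip; z axis along it from tip to top. Handle: square bar 18 x 18 mm, z = -32 to +33; then a nose of 5 mm radius to z = -95, then the thin sprung tip with a ball. It starts in its rest, leaning 35 degrees from vertical, top to the rest's -x. Grip it across the rest's y, fingers along its axis.
- probe_ball (a point): Centre of the ball (radius 4 mm) at the end of the probe; 115 mm from the probe's origin, along its -z, when the tip is not pressed.
- probe_tip (a joint): How far the sprung tip is pressed into the probe, in m: 0 free, 0.014 end of travel. It takes 0.5 N to start and 200 N/m more; 3 to 6 mm is a good light press. The ball stays on the probe's axis, so running against the back wall also presses it in. Readable while the probe is held.
- rest: Probe rest, fixed: black saddle on a steel foot 130 x 90 x 12 mm. Origin on the bench, 12 mm to +x of the foot's centre; z up. The nose lies in a 17 mm wide U slot open to the upper +x side; the handle's lower shoulder stops on the slot's upper end; a 12 mm wide ledge is under the handle; its sides are free. The probe is lifted out and laid back square to its axis, along (0.819, 0, 0.574).
- rest_home (a point): Where the probe's origin lies when it is home: rest frame (-36, 0, 119) mm. There the probe's axis leans 35 degrees, direction tip to top = (-0.574, 0, 0.819) in the rest frame.
- tester: Seam tester: grey box 170 x 140 x 50 mm (x, y, z) with a dark blank screen on the far (+x) part of its top and a dial on the near part, fixed. Origin: centre of its underside. The dial's axis is upright at (-25, 0) mm in its frame.
- dial (a joint): Dial angle in rad, grows clockwise seen from above, range 0 to 3.0; at 0 the pointer looks to the tester's +y, at 1.57 to its +x. Held by friction of 0.06 N m; it stays where it is left. No detents.
- dial_grip (a point): On the dial's upright axis, 37 mm above the tester's top, 87 mm above the bench: the height to grip. The pointer is along its -x axis. The dial is an upright bar 57 mm long, 14 mm wide, standing 14 to 44 mm above the tester's top, on a disc of 30 mm radius; a white line on the bar's top marks the pointer's end.
- dial_pointer (a point): Point straight out from the pointer's end of the bar, 40 mm from the dial's axis; turns with the dial.
- marker: Marker: dark steel wire ring of 47 mm radius round the dial on the tester's top, with one tab 22 x 8 x 8 mm standing outward; fixed. Origin on the dial's axis at the tester's top (50 mm above the bench); the tab lies along its +x axis.
- marker_tab (a point): Point 40 mm from the dial's axis in the direction of the tab: the pointer belongs here.
- dish: Bystander, loose: shallow steel bowl, 70 mm across. Leave it alone.
- oil_jar: Bystander, loose: glass jar with cap, 50 mm across, 70 mm tall. Leave it alone.
- file: Bystander, loose: file-like hand tool with wooden handle, 190 mm long, flat on the bench. Leave it alone.
- caliper: Bystander, loose: steel slide caliper, 150 mm long, flat on the bench. Leave it alone.
- pliers: Bystander, loose: pliers, 155 mm long, flat on the bench. Leave it alone.
- mandrel: Bystander, loose: upright tapered steel post on a round foot, 60 mm across, 110 mm tall. Leave it alone.
Not all that is in view belongs to the job. There is more than one size of the probe; the job needs the middle-sized.

How it is judged:
By the outcome, as a careful person would: the job done as asked, in the order asked, and still so for the second after the job is handed in, with the robot touching nothing.
It also fails if it takes over 72 s, if anything falls off the work surface, if the arm or the gripper's body presses on something with over 40 N, if the wrist force passes 120 N, or if a joint passes its speed limit or range.

## Robot

A 6-joint arm with a two-finger parallel gripper is mounted at the origin on the work surface. World frame = base frame: x ahead of the robot, y to its left, z up, the work surface at z = 0. Lengths are in m, angles in rad, forces in N, time in s.
With the tool pointing down it reaches from about 0.35 to 0.85 m from the base axis. Payload 8.1 kg.
Tool frame: the origin (TCP) lies on the front face of the gripper's body, between the roots of the fingers; the fingertips stand ahead of it and the grasp point (between the pads) lies 54 mm ahead of it (bot.tcp_to_tips is the z of the fingertips in the tool frame, in m); z points along the fingers, y is the direction in which the jaws open and shut (so a half turn about z gives the same grasp; the last joint's range is limited). The gripper opens to 85 mm and grips with 20 to 120 N. Pads are 22 mm wide; open, the fingers measure 114 mm over their backs; the gripper's body (76 mm by 85 mm) begins 54 mm behind the grasp point. The pads swing forward as they close: fully open they stand 13 mm farther back than shut.
Start: joints at [-1.381, 0.13, 1.488, -0, 1.523, -0.085], TCP at [0.163, -0.577, 0.304] pointing down, gripper open.
Joint ranges: [-2.96, 2.96], [-0.89, 2.26], [0.02, 2.5], [-1.34, 4.48], [0, 2.73], [-2.66, 2.66]. Speed limits (rad/s): [2.39, 2.39, 2.79, 3.14, 3.14, 3.14].

## Interface

Orientations are given as a unit quaternion [x, y, z, w].
In Python, from bench import monitor, vision, job, bot gives the robot as it stands. The module is installed in compiled form; this text tells all that it offers.
- The arm moves only by the shell command python3 -m crank 'ROWS' [OPENING] [FORCE]. ROWS is JSON, a list of rows, each a list of 4 numbers: the shift along the tool's x, y, z in cm, then the turn about the tool's z in degrees. In form: [[x, y, z, twist], ...]. A call has 1 to 12 rows; each row shifts and turns the commanded pose from where the row before left it, along the tool's axes as they then stand; what a row does not reach is not made up. A row lasts 1/10 s, in which the tool goes at most 50 mm and 8.59 degrees, less where a joint would pass 70% of its speed; a pose out of reach is approached as far as the arm can. A call is refused whole if a number of a shift passes 5 or a number of a turn 8.59, either way. A call with a gripper value outside its range is refused whole. OPENING is the finger opening in cm, from 0 to 8.54, set as the call begins (- or left out, the last holds). The fingers move at their own pace and stop on an object; FORCE is the grip in N (left out, the last holds). Time passes only in rows, so rows that do not move let the fingers close. It gives the time, the measured TCP pose, the force and the opening at its end, in the units of the state.
- monitor.observe(): the state, without advancing time (a new reading comes with each control period).
- vision.camera(name): name is "scene" or "top" or "wrist"; returns the picture (480x640x3 uint8, blue, green, red); there is no depth.
- vision.calibration(name): a dict with "vfov" (degrees; the focal length in pixels is half the picture's height over the tangent of half this angle, whatever the lens; pixels are square), "cx", "cy" (the principal point, pixels), "k1" (the pictures are not rectified: a ray, as slopes to the right and down, at radius r is drawn at 1 + k1 r^2 times it, then the intrinsics apply), "rvec" (rotation vector, rad) and "tvec" (3), from world to camera coordinates, as OpenCV has them; the wrist camera has in their place "mount" (4x4, takes a point from camera to tool coordinates, whose origin is the TCP and whose axes are the flange's). Camera axes: x right, y down, z forward; pixel columns grow to the right and rows downward; lengths in m; the calibration is good to about 2 mm. A picture is of the moment at which its call begins: read the wrist's pose just before it. calibration takes no time and is no camera call.
- job.close_job(): hands the job in, once; it reports no verdict.
The state is a dict: "clock": time; "q": joint angles; "joint_vel": joint speeds; "joint_torque": joint torques, N m; "eef_pos": TCP position; "tcp_rot": TCP orientation; "ft_force": force on the tool from outside, world axes, zero at the start; "wrist_torque": the same for the moment, N m; "gripper_width": finger opening in m.
Only numpy, scipy, OpenCV 4.12 (cv2) and the standard library are available. Lean on these libraries where they do the work, as an engineer would, in place of code of your own. Each camera call takes 0.05 s, during which the arm holds its last target.

## Working session

There is one attempt and no reset: what is moved stays moved. The work goes in short steps, Python scripts to look and compute and a shell command to move; the robot and the scene stay as the last step left them, time stands still between calls to the robot, and variables do not carry over. Pictures are saved under pics/ and viewed, and the job is handed in when it is done.

```bash
ls; mkdir -p pics; python3 - <<'E'
from bench import monitor, vision, job, bot
import cv2
print(monitor.observe()); print(bot.tcp_to_tips)
for n in ["scene","top","wrist"]:
    print(n,vision.calibration(n)); cv2.imwrite(f"pics/{n}0.png",vision.camera(n))
E
```

```text
pics
{'clock': 0.0, 'q': array([-1.38136936e+00,  1.31156349e-01,  1.48927866e+00, -2.32049178e-05,
        1.52300461e+00, -8.54098157e-02]), 'joint_vel': array([-2.04361356e-03,  2.94526763e-04, -2.93989872e-04,  1.57260800e-03,
        9.43861887e-04,  6.40058549e-05]), 'joint_torque': array([ 2.25461531e-04, -5.69385731e+01, -5.00562215e+01, -1.47450542e-04,
        1.45944738e-02,  3.98358338e-06]), 'eef_pos': array([ 0.16276436, -0.57706784,  0.30284753]), 'tcp_rot': array([ 9.90572442e-01,  1.36986803e-01, -5.95802692e-05, -9.21629172e-04]), 'ft_force': array([ 0.85577356, -0.32629558, -0.62082504]), 'wrist_torque': array([-0.03726829,  0.04112035, -0.00254803]), 'gripper_width': 0.08518995776277198}
0.0726
scene {'vfov': 52.34511222434877, 'cx': 315.0294236333862, 'cy': 241.4433759203773, 'k1': -0.11123169940898958, 'rvec': array([ 1.5492608 ,  1.80102551, -0.87459619]), 'tvec': array([ 0.12550811, -0.2486327 ,  1.59305316])}
top {'vfov': 42.160234420273106, 'cx': 330.230599559826, 'cy': 233.24665579443777, 'k1': -0.053271173498512125, 'rvec': array([ 2.11456269, -2.11818277,  0.16365051]), 'tvec': array([-0.02388452,  0.58374315,  1.36609442])}
wrist {'vfov': 67.31004253909694, 'cx': 320.1539310535035, 'cy': 241.34026522733697, 'k1': -0.043595034205476065, 'mount': array([[ 3.56546223e-04, -9.61112915e-01, -2.76155458e-01,
         7.07222745e-02],
       [ 9.99999909e-01,  2.78334552e-04,  3.22409918e-04,
        -5.76787928e-04],
       [-2.33008731e-04, -2.76155548e-01,  9.61112927e-01,
        -6.99778842e-02],
       [ 0.00000000e+00,  0.00000000e+00,  0.00000000e+00,
         1.00000000e+00]])}
```

View pics/scene0.png

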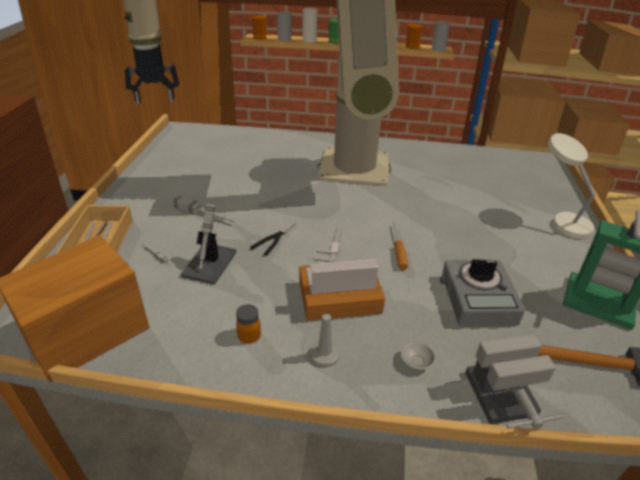

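View pics/top0.png

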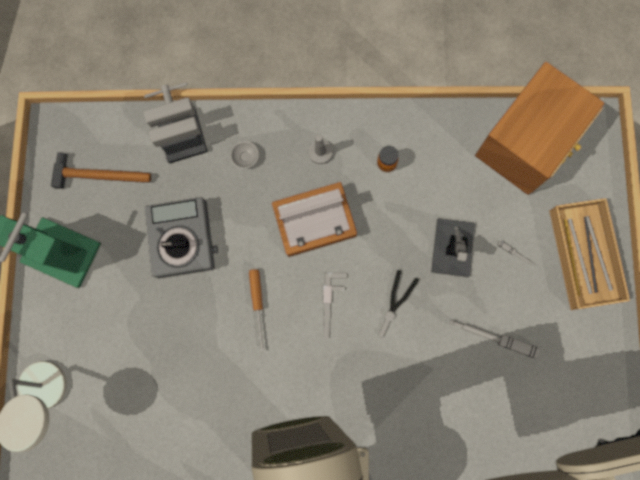

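View pics/wrist0.png

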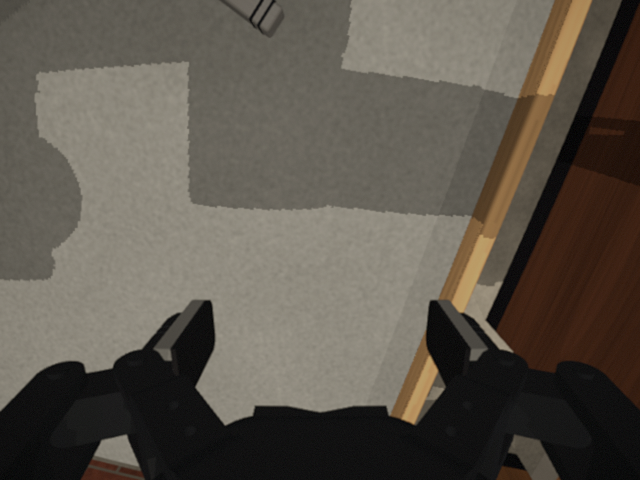

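```bash
cat > h.py <<'E'
import numpy as np, cv2
from scipy.spatial.transform import Rotation as R
from scipy.optimize import least_squares
from bench import monitor, vision
def cam(n, st=None):
    c=vision.calibration(n); f=240/np.tan(np.radians(c['vfov']/2))
    if n=='wrist':
        st=st or monitor.observe()
        T=np.eye(4);T[:3,:3]=R.from_quat(st['tcp_rot']).as_matrix();T[:3,3]=st['eef_pos']
        M=np.linalg.inv(T@c['mount'])
    else:
        M=np.eye(4);M[:3,:3]=R.from_rotvec(c['rvec']).as_matrix();M[:3,3]=c['tvec']
    return dict(f=f,cx=c['cx'],cy=c['cy'],k=c['k1'],M=M)
def proj(C,P):
    P=np.atleast_2d(P); p=P@C['M'][:3,:3].T+C['M'][:3,3]; s=p[:,:2]/p[:,2:]
    s=s*(1+C['k']*(s**2).sum(1,keepdims=True)); return s*C['f']+[C['cx'],C['cy']]
def at_z(C,uv,z):
    uv=np.atleast_2d(uv).astype(float); d=(uv-[C['cx'],C['cy']])/C['f']; s=d.copy()
    for _ in range(20): s=d/(1+C['k']*(s**2).sum(1,keepdims=True))
    Ri=C['M'][:3,:3].T; o=-Ri@C['M'][:3,3]; r=np.c_[s,np.ones(len(s))]@Ri.T
    return o+r*((z-o[2])/r[:,2])[:,None]
def pose(x,P):  # x,y,yaw
    c,s=np.cos(x[2]),np.sin(x[2]); P=np.atleast_2d(P)
    return np.c_[x[0]+c*P[:,0]-s*P[:,1], x[1]+s*P[:,0]+c*P[:,1],P[:,2]]
def fit(obs,x0):  # obs list of (C,P(m),uv)
    f=lambda x: np.concatenate([(proj(C,pose(x,P))-uv).ravel()*w for C,P,uv,w in obs])
    r=least_squares(f,x0); return r.x, f(r.x)
def crop(img,x0,y0,w,h,s,name):
    cv2.imwrite(name,cv2.resize(img[y0:y0+h,x0:x0+w],None,fx=s,fy=s,interpolation=cv2.INTER_CUBIC))
E
python3 - <<'E'
from h import *
t=cv2.imread('pics/top0.png')
crop(t,130,180,100,110,5,'pics/c_tester.png')
crop(t,260,170,110,95,6,'pics/c_casket.png')
crop(t,420,205,70,80,7,'pics/c_rest.png')
C=cam('top')
for n,uv,z in [('dial',(178,245),.09),('casket',(314,219),.05),('rest',(454,247),.0)]: print(n,at_z(C,uv,z))
E
```

```text
dial [[0.55156282 0.3136256  0.09      ]]
casket [[0.61742003 0.01240522 0.05      ]]
rest [[ 0.55918014 -0.31414195  0.        ]]
```

View pics/c_tester.png

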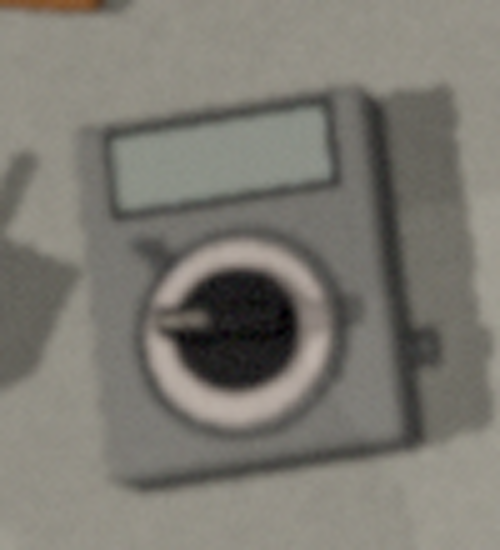

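View pics/c_casket.png

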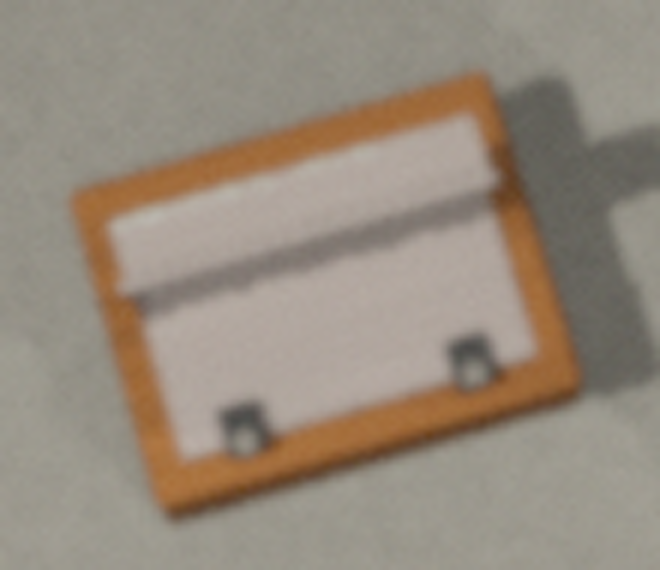

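View pics/c_rest.png

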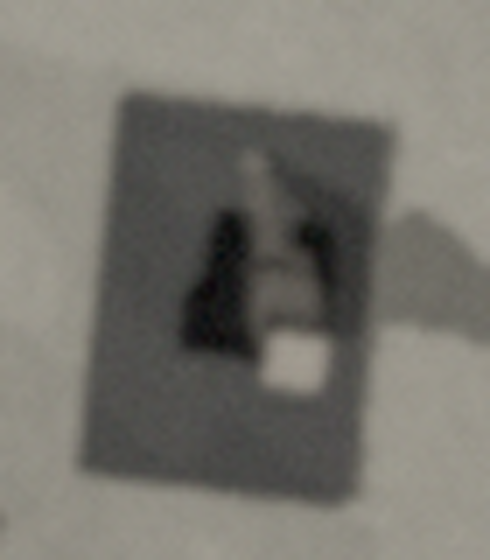

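```bash
python3 - <<'E'
from h import *
C=cam('top')
def go(n,off,s,uv,P,x0):
    uv=np.array(uv)/s+off-0.5+0.5/s*0
    x,r=fit([(C,np.array(P)/1000,uv,1)],x0); print(n,x.round(4),np.degrees(x[2]).round(2),r.round(1)); return x
T=go('tester',[130,180],5,[(85,130),(365,92),(405,440),(118,485)],[(85,70,50),(85,-70,50),(-85,-70,50),(-85,70,50)],[.57,.31,0])
K=go('casket',[260,170],6,[(75,195),(488,75),(578,383),(165,505)],[(65,85,50),(65,-85,50),(-65,-85,50),(-65,85,50)],[.6,0,0])
Q=go('rest',[420,205],7,[(122,92),(395,125),(352,500),(80,468)],[(53,45,12),(53,-45,12),(-77,-45,12),(-77,45,12)],[.55,-.3,0])
print('dial axis',pose(T,[-.025,0,.087]))
tab=at_z(C,np.array([148,246])/5+[130,180]-.5,.054); print('tab',tab)
ptr=at_z(C,np.array([170,320])/5+[130,180]-.5,.094); print('ptr',ptr)
print('home',pose(Q,[-.036,0,.119]))
# grasp TCP z etc
E
```

```text
tester [0.578  0.3255 0.1451] 8.31 [-1.6 -0.2  1.6 -1.5  1.5  0.9 -1.5  0.7]
casket [0.621  0.0127 0.2851] 16.33 [-1.2 -0.6  0.6 -1.1  1.8  0.5 -1.1  1.1]
rest [ 0.5701 -0.3124 -0.1388] -7.95 [ 0.3 -0.7 -0.5 -0.3  0.1  0.8  0.2  0.2]
dial axis [[0.55328182 0.32185906 0.087     ]]
tab [[0.59556811 0.36932794 0.054     ]]
ptr [[0.55439315 0.34538807 0.094     ]]
home [[ 0.53446249 -0.30738883  0.119     ]]
```

```bash
python3 -m crank '[[2.2,-0.8,0,0],[4.2,-1.6,-0.2,0],[4.2,-1.6,-0.2,0],[4.2,-1.6,-0.2,0],[4.2,-1.6,-0.2,0],[4.2,-1.6,-0.2,0],[4.2,-1.6,-0.2,0],[4.2,-1.6,-0.2,0],[4.2,-1.6,-0.2,0],[4.2,-1.6,-0.2,0],[2,-0.8,0,0],[0,0,0,0]]'
cat >> h.py <<'E'
def snap(tag):
    st=monitor.observe(); im=vision.camera('wrist'); cv2.imwrite(f'pics/{tag}.png',im)
    np.savez(f'pics/{tag}.npz',p=st['eef_pos'],q=st['tcp_rot']); print(st['clock'],st['eef_pos'].round(4),R.from_quat(st['tcp_rot']).as_matrix()[:2,0].round(4),st['joint_vel'].round(3))
def wcam(tag):
    d=np.load(f'pics/{tag}.npz'); return cam('wrist',dict(eef_pos=d['p'],tcp_rot=d['q']))
E
python3 -c "
from h import *
snap('w1')"
```

```text
clock: 1.35
eef_pos: [0.5257, -0.307, 0.3213]
tcp_rot: [0.99, 0.139, 0.0, -0.001]
ft_force: [-0.4, -0.6, 0.3]
gripper_width: 0.0856
1.35 [ 0.5257 -0.307   0.3213] [0.9614 0.2752] [-0.057 -0.017  0.025 -0.025  0.003 -0.041]
```

View pics/w1.png

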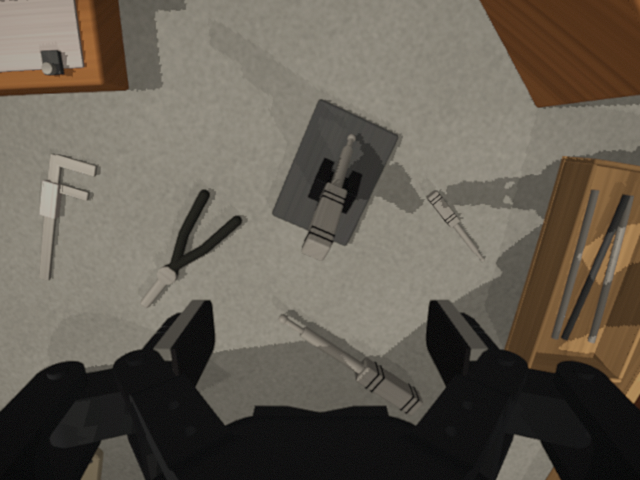

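```bash
python3 - <<'E'
from h import *
crop(cv2.imread('pics/w1.png'),260,90,150,180,4,'pics/c1.png')
E
```

```text
(no output)
```

View pics/c1.png

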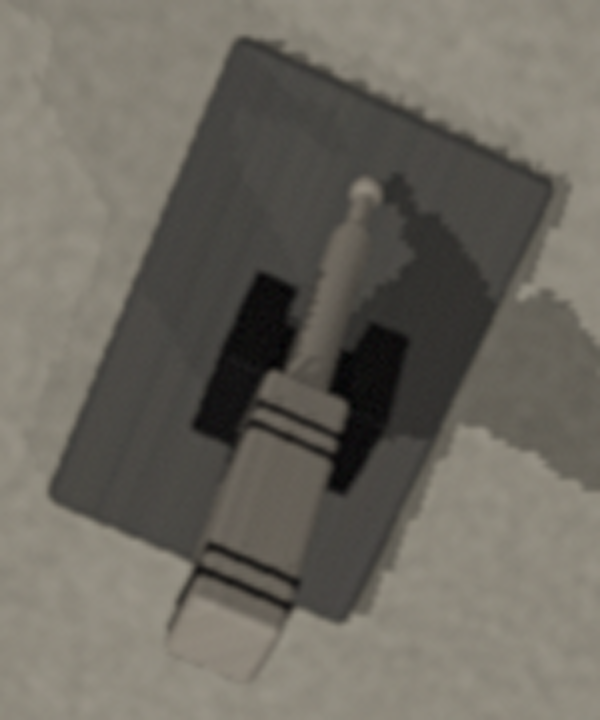

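```bash
python3 - <<'E'
from h import *
C=wcam('w1')
P=np.array([(53,45,12),(53,-45,12),(-77,-45,12),(-77,45,12),(30,0,24.8)])/1000
uv=np.array([(240,38),(554,182),(342,621),(50,495),(366,190)])/4+[260,90]-.375
x,r=fit([(C,P,uv,1)],[.57,-.31,-.14]);print(x.round(4),np.degrees(x[2]),r.round(1))
print(at_z(C,uv[4],.0248),pose(x,P[4]), 'home',pose(x,[-.036,0,.119]))
# overlay of handle box
im=cv2.imread('pics/w1.png'); a=np.array([-.574,0,.819]);b=np.array([.819,0,.574]);y=np.array([0,1,0]);o=np.array([-.036,0,.119])
pts=[o+a*z+b*i*.009+y*j*.009 for z in(-.032,.033) for i in(-1,1) for j in (-1,1)]+[o-a*.115]+list(P[:4])
big=cv2.resize(im[90:270,260:410],None,fx=4,fy=4,interpolation=cv2.INTER_CUBIC)
for p in proj(C,pose(x,np.array(pts))): cv2.circle(big,tuple(((p-[260,90]+.375)*4).astype(int)),3,(0,0,255),-1)
cv2.imwrite('pics/o1.png',big)
E
```

```text
[ 0.5728 -0.3118 -0.1361] -7.798848131208998 [-0.9 -2.6  1.8 -0.4  1.   2.1 -2.1  1.2  0.1  0.4]
[[ 0.60285092 -0.31565366  0.0248    ]] [[ 0.60255482 -0.31589619  0.0248    ]] home [[ 0.53716528 -0.30694027  0.119     ]]
```

View pics/o1.png

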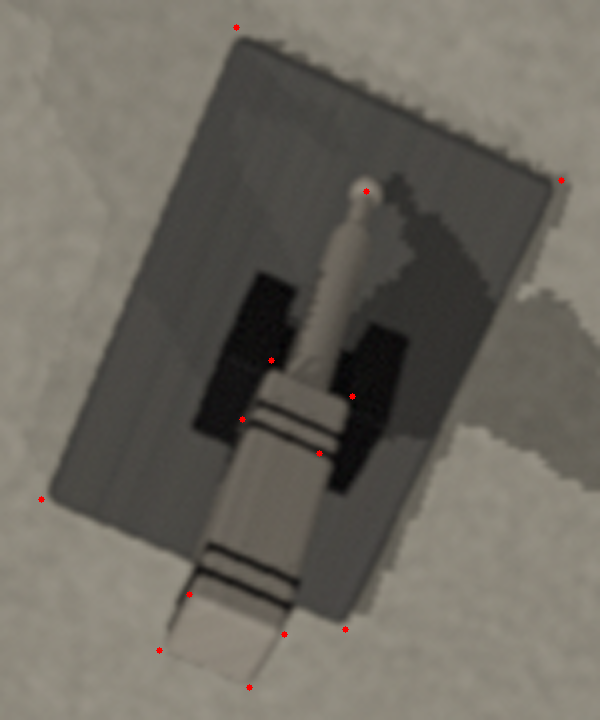

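```bash
python3 -m crank '[[1.2,-2,0,0],[2.4,-4.2,0,0],[2.4,-4.2,0,0],[2.4,-4.2,0,0],[2.4,-4.2,0,0],[2.4,-4.2,0,0],[2.4,-4.2,0,0],[1,-1.5,0,0],[0,0,0,0]]'
python3 -c "
from h import *
snap('w2')"
```

```text
clock: 2.3
eef_pos: [0.6056, 0.0131, 0.3216]
tcp_rot: [0.99, 0.138, -0.0, -0.0]
ft_force: [0.1, 0.1, -0.9]
gripper_width: 0.0853
2.3 [0.6056 0.0131 0.3216] [0.9618 0.2736] [-0.055 -0.01   0.012 -0.024  0.003 -0.035]
```

View pics/w2.png

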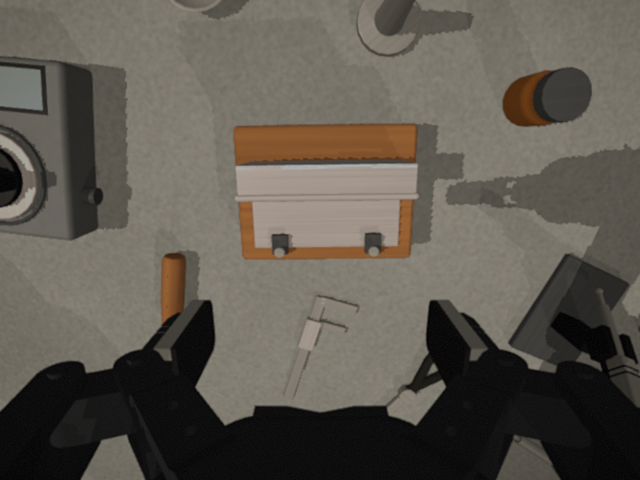

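```bash
python3 - <<'E'
from h import *
crop(cv2.imread('pics/w2.png'),225,115,200,150,4,'pics/c2.png')
E
```

```text
(no output)
```

View pics/c2.png

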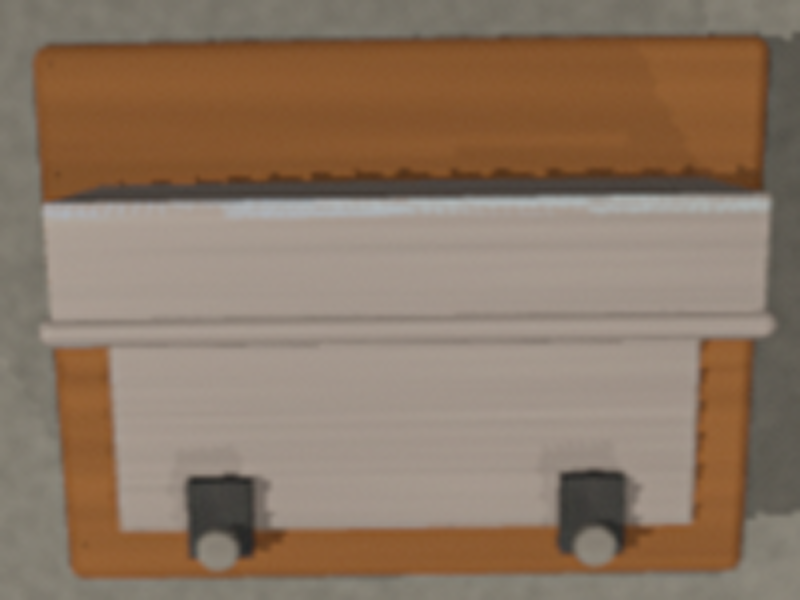

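```bash
python3 - <<'E'
from h import *
C=wcam('w2'); px=lambda a: np.array(a)/4+[225,115]-.375
P=np.array([(65,85,50),(65,-85,50),(-65,-85,50),(-65,85,50)])/1000
uv=px([(36,45),(768,37),(742,571),(72,577)])
x,r=fit([(C,P,uv,1)],[.62,.01,.28]);print(x.round(4),np.degrees(x[2]),r.round(1))
def loc(a,z):
    w=at_z(C,px(a),z)-[x[0],x[1],0]; c,s=np.cos(x[2]),np.sin(x[2]); print(z,np.c_[w[:,0]*c+w[:,1]*s,-w[:,0]*s+w[:,1]*c].round(4).tolist())
loc([(120,530),(692,523)],.053); loc([(42,204),(770,195)],.112); loc([(42,343),(772,335)],.108)
E
```

```text
[0.6246 0.0135 0.289 ] 16.556216355600526 [-2.  -0.9  2.3 -1.1  0.9  1.3 -1.1  1.6]
0.053 [[-0.0502, 0.0703], [-0.05, -0.0702]]
0.112 [[0.0329, 0.0699], [0.033, -0.0691]]
0.108 [[0.0054, 0.0729], [0.0054, -0.0722]]
```

```bash
cat >> h.py <<'E'
def plan(goal,yaw,n,st=None):
    """rows (cm,deg) from the current pose to TCP goal, tool-x yaw (deg), n equal steps; vertical tool"""
    st=st or monitor.observe(); p=np.array(st['eef_pos']); m=R.from_quat(st['tcp_rot']).as_matrix(); y0=np.degrees(np.arctan2(m[1,0],m[0,0]))
    dy=(yaw-y0+180)%360-180; d=(np.array(goal)-p)/n; out=[]
    for i in range(n):
        a=np.radians(y0+dy*i/n); x=np.array([np.cos(a),np.sin(a),0]); y=np.array([np.sin(a),-np.cos(a),0])
        out.append([round(100*d@x,2),round(100*d@y,2),round(-100*d[2],2),round(-dy/n,2)])
    print('yaw0',y0.round(2),'tot',dy.round(2)); print(out)
E
python3 -c "
from h import *
plan([.553,.31,.30],87,10)"
```

```text
yaw0 15.8 tot 71.2
[[np.float64(0.31), np.float64(-3.02), np.float64(0.22), np.float64(-7.12)], [np.float64(0.68), np.float64(-2.95), np.float64(0.22), np.float64(-7.12)], [np.float64(1.04), np.float64(-2.85), np.float64(0.22), np.float64(-7.12)], [np.float64(1.39), np.float64(-2.7), np.float64(0.22), np.float64(-7.12)], [np.float64(1.71), np.float64(-2.5), np.float64(0.22), np.float64(-7.12)], [np.float64(2.01), np.float64(-2.27), np.float64(0.22), np.float64(-7.12)], [np.float64(2.27), np.float64(-2.01), np.float64(0.22), np.float64(-7.12)], [np.float64(2.5), np.float64(-1.71), np.float64(0.22), np.float64(-7.12)], [np.float64(2.7), np.float64(-1.39), np.float64(0.22), np.float64(-7.12)], [np.float64(2.85), np.float64(-1.04), np.float64(0.22), np.float64(-7.12)]]
```

```bash
sed -i 's/out.append(\[\(.*\)\])$/out.append([float(v) for v in (\1)])/' h.py; python3 -m crank '[[0.3,-3,0.2,-7.1],[0.7,-3,0.2,-7.1],[1,-2.9,0.2,-7.1],[1.4,-2.7,0.2,-7.1],[1.7,-2.5,0.2,-7.1],[2,-2.3,0.2,-7.1],[2.3,-2,0.2,-7.1],[2.5,-1.7,0.2,-7.1],[2.7,-1.4,0.2,-7.1],[2.9,-1,0.2,-7.1],[0,0,0,0],[0,0,0,0]]'
python3 -c "
from h import *
snap('w3')
crop(cv2.imread('pics/w3.png'),170,40,300,225,2.66,'pics/c3.png')"
```

```text
clock: 3.55
eef_pos: [0.5543, 0.3101, 0.3016]
tcp_rot: [0.728, 0.686, -0.0, 0.0]
ft_force: [-0.6, -0.3, 0.1]
gripper_width: 0.0856
3.55 [0.5543 0.3101 0.3016] [0.0591 0.9983] [-0.017 -0.011  0.004 -0.001 -0.     0.009]
```

View pics/w3.png

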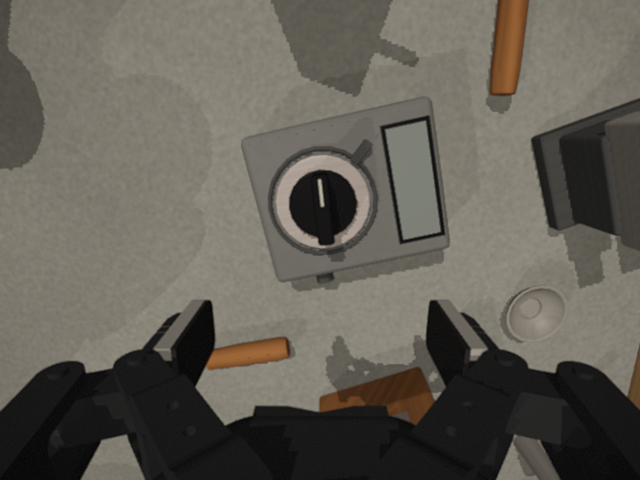

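View pics/c3.png

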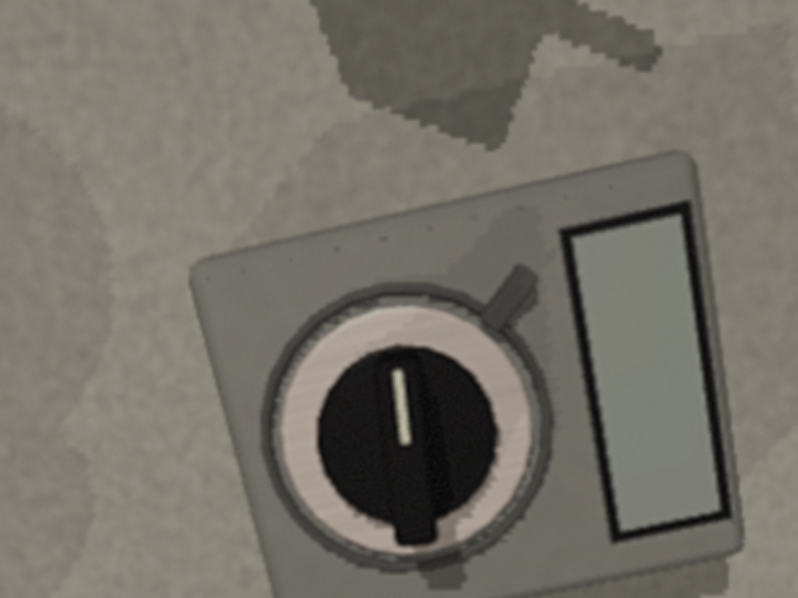

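```bash
python3 - <<'E'
from h import *
C=wcam('w3'); px=lambda a: np.array(a)/2.66+[170,40]-.31
c=at_z(C,px([(407,428)]),.053)[0]
e=at_z(C,px([(262,428),(552,428),(407,283),(407,572)]),.053); print(e.round(4),'ctr',c, 'mean',e.mean(0))
tb=at_z(C,px([(525,272),(493,322)]),.058); print(tb)
ln=at_z(C,px([(397,370),(405,442)]),.094); print(ln)
be=at_z(C,px([(416,545)]),.094);print('bar end',be)
be=at_z(C,px([(401,353)]),.094);print('bar ptr end',be)
ang=lambda v:np.degrees(np.arctan2(v[1],v[0]))
print('tab dir own',ang(tb[0]-tb[1]),'from ctr',ang(tb[0]-c),ang(tb[1]-c)); print('line',ang(ln[0]-ln[1]),'from ctr',ang(ln[0]-c))
P=np.array([(85,70,50),(85,-70,50),(-85,70,50)])/1000
T,r=fit([(C,P,px([(690,155),(742,550),(192,265)]),1)],[.578,.325,.14]);print(T,np.degrees(T[2]),r.round(1),pose(T,[-.025,0,.087]))
E
```

```text
[[0.5094 0.3295 0.053 ]
 [0.6065 0.3238 0.053 ]
 [0.5607 0.3737 0.053 ]
 [0.5551 0.276  0.053 ]] ctr [0.55798088 0.32664758 0.053     ] mean [0.55793736 0.32577062 0.053     ]
[[0.59811017 0.37510758 0.058     ]
 [0.58746138 0.36014063 0.058     ]]
[[0.55616805 0.350607   0.094     ]
 [0.55725853 0.32954814 0.094     ]]
bar end [[0.55876773 0.29789958 0.094     ]]
bar ptr end [[0.55759789 0.35536248 0.094     ]]
tab dir own 54.56866252402646 from ctr 50.3721506524719 48.645837752344995
line 92.96426345416042 from ctr 94.32689599344056
[0.58149498 0.32784856 0.15479915] 8.869338024905014 [ 2.9 -2.7  2.8  4.2 -5.4  0. ] [[0.55679392 0.32399402 0.087     ]]
```

```bash
python3 -c "
from h import *
plan([.558,.3264,.143],92.3,5)"
```

```text
yaw0 86.55 tot 5.75
[[0.34, 0.05, 3.18, -1.15], [0.34, 0.06, 3.18, -1.15], [0.33, 0.06, 3.18, -1.15], [0.33, 0.07, 3.18, -1.15], [0.33, 0.08, 3.18, -1.15]]
```

```bash
python3 -m crank '[[0.34,0.06,3.2,-1.2],[0.34,0.06,3.2,-1.1],[0.34,0.06,3.2,-1.2],[0.34,0.06,3.2,-1.1],[0.34,0.06,2.6,-1.2],[0,0,0.5,0],[0,0,0,0],[0,0,0,0]]' 5
python3 -c "
from h import *
plan([.558,.3264,.143],92.3,1);snap('w4')
crop(cv2.imread('pics/w4.png'),200,0,320,240,2.5,'pics/c4.png')"
```

```text
clock: 4.4
eef_pos: [0.5583, 0.3282, 0.145]
tcp_rot: [0.692, 0.722, 0.001, 0.001]
ft_force: [-0.3, -1.1, 1.3]
gripper_width: 0.0497
yaw0 92.43 tot -0.13
[[-0.18, -0.03, 0.2, 0.13]]
4.4 [0.5583 0.3282 0.145 ] [-0.0424  0.9991] [ 0.007 -0.013 -0.012  0.003 -0.003 -0.003]
```

View pics/w4.png

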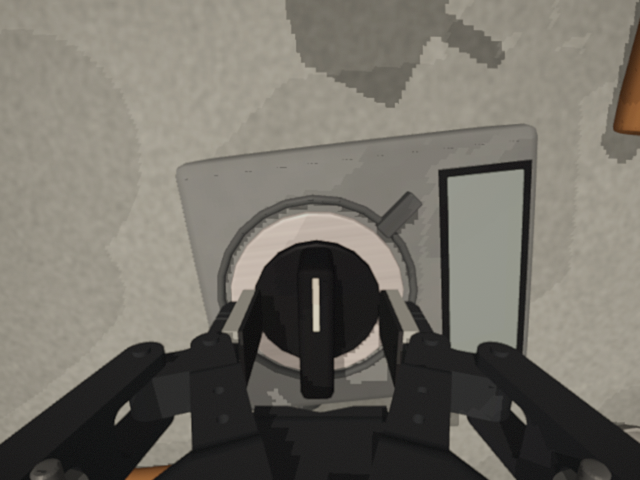

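View pics/c4.png

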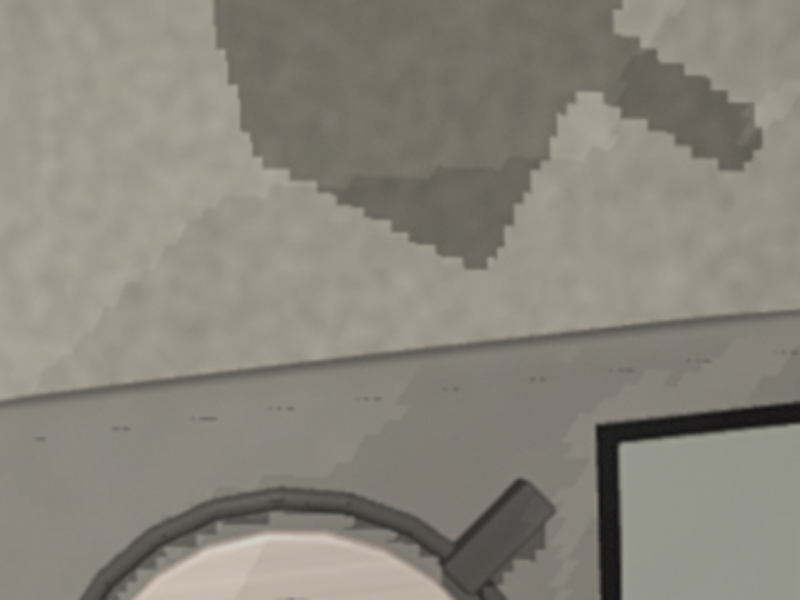

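```bash
python3 - <<'E'
from h import *
C=wcam('w4'); px=lambda a: np.array(a)/2.5+[200,0]-.3
t=at_z(C,px([(521,481),(553,512),(446,563),(475,592)]),.058); print(t.round(4))
# fit direction+centre from tab lateral lines
ang=lambda v:np.degrees(np.arctan2(v[...,1],v[...,0]))
o=(t[0]+t[1])/2;i=(t[2]+t[3])/2
print(ang(o-i),ang(t[0]-t[2]),ang(t[1]-t[3]),np.linalg.norm(o-i),np.linalg.norm(t[0]-t[1]))
for c in ([.558,.3264],[.558,.328],[.557,.3264]):print(ang((o+i)[:2]/2-c), np.linalg.norm((o+i)[:2]/2-c))
ln=at_z(C,[(316,278),(317,331)],.094);print(ln,ang(ln[0]-ln[1]))
w=at_z(C,[(302,395),(333,395),(302,245),(333,245)],.094);print(w)
E
```

```text
[[0.5954 0.378  0.058 ]
 [0.6016 0.3728 0.058 ]
 [0.5835 0.3628 0.058 ]
 [0.5892 0.3576 0.058 ]]
51.37955742851301 52.08581080366026 50.68385832353547 0.019512019245297454 0.008168461945186101
50.27327304298254 0.05383343409131178
49.159580299356136 0.05261281047244251
49.464364085461305 0.0544779899693712
[[0.55637818 0.35055598 0.094     ]
 [0.55760085 0.32912641 0.094     ]] 93.2654904748949
[[0.55274486 0.29987301 0.094     ]
 [0.5651879  0.30037827 0.094     ]
 [0.55098846 0.36273636 0.094     ]
 [0.56183922 0.36319076 0.094     ]]
```

```bash
python3 -m crank '[[-0.15,0,0.2,-0.5],[0,0,0,0],[0,0,0,0],[0,0,0,0],[0,0,0,0],[0,0,0,0]]' 0 30
python3 -m crank '[[0,0,0,3],[0,0,0,6],[0,0,0,6],[0,0,0,6],[0,0,0,6],[0,0,0,6],[0,0,0,6],[0,0,0,3],[0,0,0,0],[0,0,0,0]]'
python3 -c "
from h import *
snap('w5');print(monitor.observe()['ft_force'],monitor.observe()['wrist_torque'])
"
```

```text
clock: 5.05
eef_pos: [0.557, 0.3273, 0.1419]
tcp_rot: [0.688, 0.726, 0.0, 0.0]
ft_force: [-2.6, -2.3, 6.4]
gripper_width: 0.0135
clock: 6.05
eef_pos: [0.5586, 0.3267, 0.1419]
tcp_rot: [0.903, 0.431, 0.002, 0.001]
ft_force: [4.9, -3.9, 1.0]
gripper_width: 0.0131
6.05 [0.5586 0.3267 0.1419] [0.6292 0.7772] [ 0.001  0.002  0.001  0.001 -0.001 -0.003]
[ 5.36053523 -3.62992313  0.69788928] [-0.65074475 -0.95395395 -0.0207694 ]
```

View pics/w5.png

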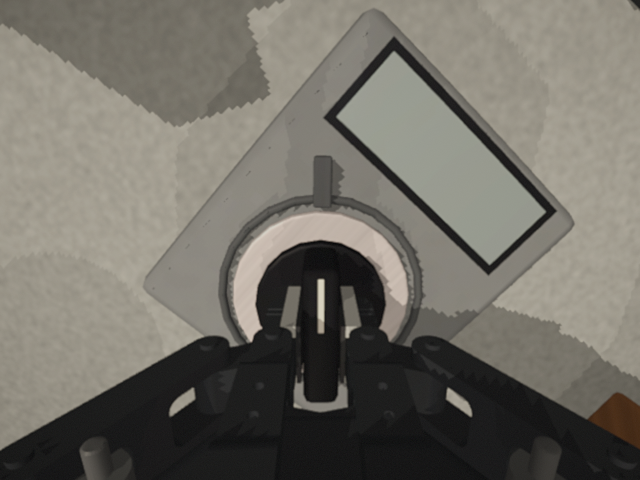

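```bash
python3 - <<'E'
from h import *
crop(cv2.imread('pics/w5.png'),250,130,140,150,4,'pics/c5.png')
E
```

```text
(no output)
```

View pics/c5.png

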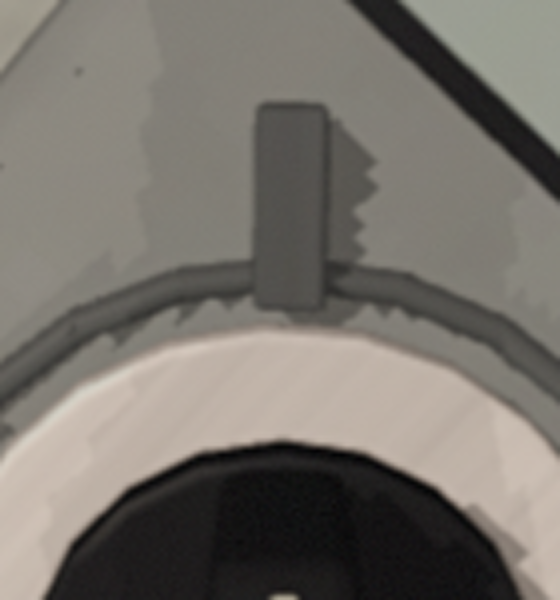

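```bash
python3 - <<'E'
from h import *
C=wcam('w5'); d=np.load('pics/w5.npz'); m=R.from_quat(d['q']).as_matrix()
ang=lambda v:np.degrees(np.arctan2(v[...,1],v[...,0]))
t=at_z(C,[(322.6,155.4),(321.8,206.4)],.058); ln=at_z(C,[(320.3,281),(320.5,331)],.094)
print('tool',ang(m[:,0]),'tilt',m[:,2],'tabown',ang(t[0]-t[1]),'line',ang(ln[0]-ln[1]))
for c in (d['p'],[.558,.3264,0],[.5582,.3266,0]): print(ang(t-c), ang(ln[:1]-c), np.linalg.norm((t-c)[:,:2],axis=1))
print(t,ln)
E
```

```text
tool 51.00836047557547 tilt [ 3.64229183e-03 -3.55031610e-04 -9.99993304e-01] tabown 50.209474685504055 line 51.248111950390616
[49.96362602 49.83918078] [50.79176886] [0.06414395 0.04258716]
[49.73168704 49.49339901] [50.12322343] [0.06477937 0.04322341]
[49.75241347 49.52296539] [50.18620593] [0.0644975  0.04294144]
[[0.5998713  0.37582834 0.058     ]
 [0.58607514 0.3592641  0.058     ]] [[0.57291193 0.34424916 0.094     ]
 [0.56053646 0.32883068 0.094     ]]
```

```bash
python3 -m crank '[[0,0,0,1.1],[0,0,0,0],[0,0,0,0]]'; python3 -m crank '[[0,0,0,0],[0,0,0,0],[0,0,0,0],[0,0,-2,0],[0,0,-4.5,0],[0,0,-4.5,0],[0,0,-3,0],[0,0,0,0]]' 5
python3 -c "
from h import *
snap('w6');print(monitor.observe()['ft_force'])
crop(cv2.imread('pics/w6.png'),220,60,200,200,3,'pics/c6.png')
"
```

```text
clock: 6.4
eef_pos: [0.5586, 0.3267, 0.1419]
tcp_rot: [0.907, 0.422, 0.002, 0.001]
ft_force: [4.7, -3.2, 0.7]
gripper_width: 0.0137
clock: 7.2
eef_pos: [0.559, 0.3286, 0.2881]
tcp_rot: [0.906, 0.422, 0.005, -0.0]
ft_force: [0.6, -0.7, 0.7]
gripper_width: 0.0498
7.2 [0.559  0.3286 0.2881] [0.6432 0.7656] [ 0.     0.043  0.074 -0.    -0.052 -0.002]
[-0.31555385  0.10832721  0.11406029]
```

View pics/c6.png

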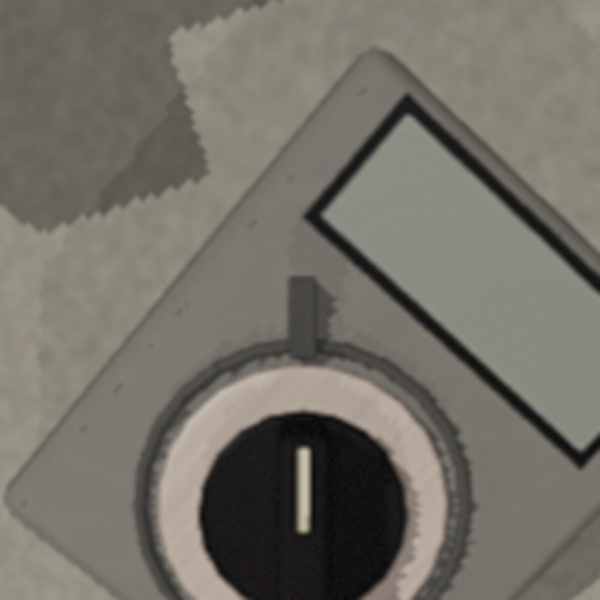

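```bash
python3 -c "
from h import *
plan([.537,-.307,.26],-7.8,18)"
```

```text
yaw0 49.96 tot -57.76
[[-2.78, 2.18, 0.14, 3.21], [-2.65, 2.33, 0.14, 3.21], [-2.52, 2.48, 0.14, 3.21], [-2.37, 2.61, 0.14, 3.21], [-2.22, 2.74, 0.14, 3.21], [-2.07, 2.86, 0.14, 3.21], [-1.9, 2.97, 0.14, 3.21], [-1.73, 3.08, 0.14, 3.21], [-1.56, 3.17, 0.14, 3.21], [-1.38, 3.25, 0.14, 3.21], [-1.19, 3.32, 0.14, 3.21], [-1.01, 3.38, 0.14, 3.21], [-0.82, 3.43, 0.14, 3.21], [-0.62, 3.48, 0.14, 3.21], [-0.43, 3.5, 0.14, 3.21], [-0.23, 3.52, 0.14, 3.21], [-0.03, 3.53, 0.14, 3.21], [0.17, 3.53, 0.14, 3.21]]
```

```bash
python3 -m crank '[[-2.8,2.2,0.1,3.2],[-2.7,2.3,0.1,3.2],[-2.5,2.5,0.1,3.2],[-2.4,2.6,0.1,3.2],[-2.2,2.7,0.1,3.2],[-2.1,2.9,0.1,3.2],[-1.9,3,0.1,3.2],[-1.7,3.1,0.1,3.2],[-1.6,3.2,0.1,3.2],[-1.4,3.3,0.1,3.2],[-1.2,3.3,0.1,3.2],[-1,3.4,0.1,3.2]]'
python3 -m crank '[[-0.8,3.4,0.2,3.2],[-0.6,3.5,0.2,3.2],[-0.4,3.5,0.2,3.2],[-0.2,3.5,0.2,3.2],[0,3.5,0.2,3.2],[0.2,3.5,0.2,3.2],[0,0,0,0],[0,0,0,0]]'
python3 -c "
from h import *
plan([.537,-.307,.176],-7.8,3)
snap('w7')
crop(cv2.imread('pics/w7.png'),220,60,200,200,3,'pics/c7.png')"
```

```text
clock: 8.45
eef_pos: [0.5416, -0.099, 0.2668]
tcp_rot: [0.995, 0.1, -0.001, -0.001]
ft_force: [0.7, 0.6, -0.4]
gripper_width: 0.0498
clock: 9.25
eef_pos: [0.5368, -0.3087, 0.2547]
tcp_rot: [0.998, -0.067, -0.001, -0.001]
ft_force: [-0.2, 1.0, 0.1]
gripper_width: 0.05
yaw0 -7.72 tot -0.08
[[-0.0, -0.06, 2.62, 0.03], [-0.0, -0.06, 2.62, 0.03], [-0.0, -0.06, 2.62, 0.03]]
9.25 [ 0.5368 -0.3087  0.2547] [ 0.9909 -0.1342] [ 0.03  -0.021  0.01   0.004  0.004 -0.   ]
```

View pics/w7.png

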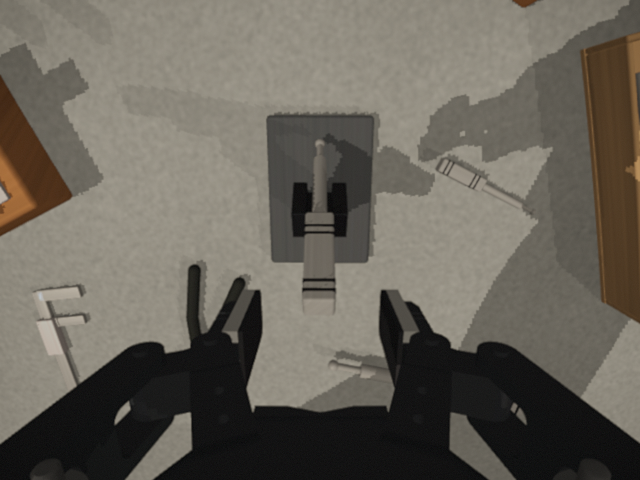

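View pics/c7.png

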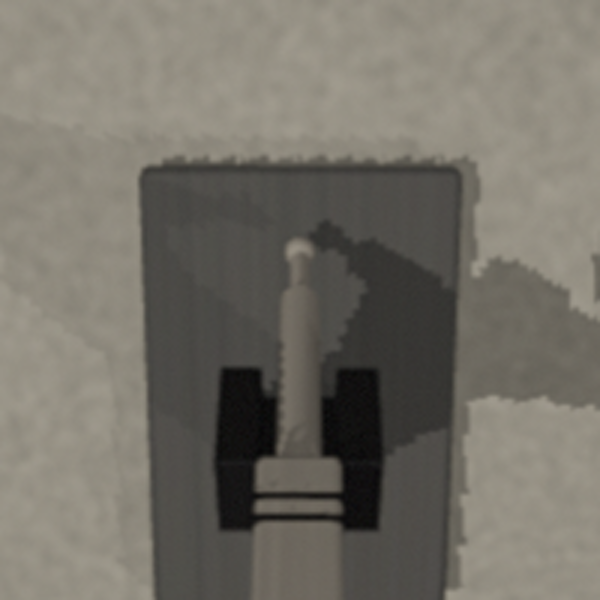

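```bash
python3 - <<'E'
from h import *
C=wcam('w7'); px=lambda a: np.array(a)/3+[220,60]-.33
b=at_z(C,px([(299,249)]),.0248)[0]; print('ball',b)
a=np.array([-.574,0,.819]); 
# handle top edge face: points on upper(+b) face at axis 33: width mid
o=np.array([-.036,0,.119]);bb=np.array([.819,0,.574])
P=np.array([(53,45,12),(53,-45,12)])/1000
Pts=[o-.115*a, o+.033*a+.009*bb+[0,.009,0], o+.033*a+.009*bb-[0,.009,0], *P]
uv=np.vstack([px([(299,249)]),[(304,291),(335.5,291)],px([(141,167),(463,167)])])
x,r=fit([(C,np.array(Pts),uv,1)],[.573,-.312,-.136]);print(x,np.degrees(x[2]),r.round(1));print('home',pose(x,o))
x,r=fit([(C,np.array(Pts)[:3],uv[:3],1)],[.573,-.312,-.136]);print(x,np.degrees(x[2]),r.round(1));print('home',pose(x,o))
E
```

```text
ball [ 0.60268514 -0.31582626  0.0248    ]
[ 0.57507553 -0.31270488 -0.13332851] -7.639161047965826 [ 0.7 -2.9 -1.5  4.3  1.4  4.3 -1.4 -4.3  0.8 -4.4]
home [[ 0.53939504 -0.30791927  0.119     ]]
[ 0.57655602 -0.31256142 -0.12541195] -7.185575417569327 [-0.  -4.7 -1.5  1.9  1.5  1.6]
home [[ 0.54083876 -0.30805841  0.119     ]]
```

```bash
python3 -m crank '[[0.05,-0.1,2.7,0],[0.05,-0.05,2.7,0],[0,0,2,0],[0,0,0.6,0],[0,0,0.1,0],[0,0,0,0]]'
python3 -c "
from h import *
plan([.538,-.3073,.173],-7.7,1)
snap('w8')"
```

```text
clock: 9.9
eef_pos: [0.5394, -0.307, 0.1769]
tcp_rot: [0.998, -0.066, 0.001, 0.0]
ft_force: [-0.1, 0.4, 0.2]
gripper_width: 0.0501
yaw0 -7.6 tot -0.1
[[-0.14, 0.05, 0.39, 0.1]]
9.9 [ 0.5394 -0.307   0.1769] [ 0.9912 -0.1323] [-0.007 -0.01  -0.017 -0.     0.002  0.   ]
```

View pics/w8.png

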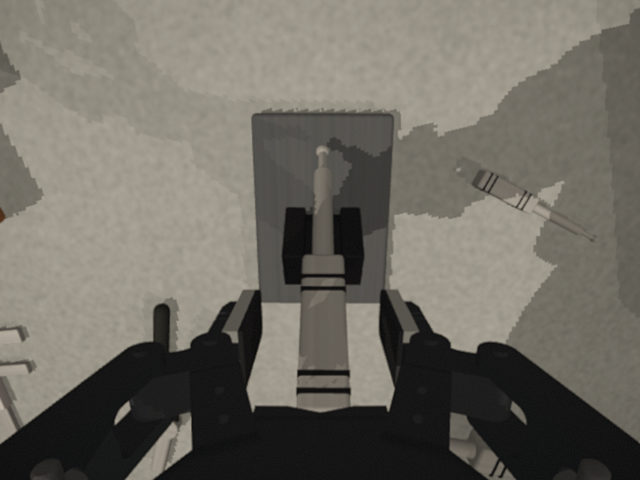

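```bash
python3 -m crank '[[-0.1,0.12,0.35,0],[0,0,0,0],[0,0,0,0]]' 3; python3 -m crank '[[0,0,0,0],[0,0,0,0],[0,0,0,0],[0,0,0,0],[0,0,0,0]]' 0 60
python3 -c "
from h import *
s=monitor.observe();print(s)
snap('w9')"
```

```text
clock: 10.25
eef_pos: [0.5378, -0.3086, 0.1727]
tcp_rot: [0.998, -0.067, 0.0, 0.0]
ft_force: [0.5, -0.3, 0.6]
gripper_width: 0.0299
clock: 10.75
eef_pos: [0.5378, -0.3085, 0.1728]
tcp_rot: [0.998, -0.067, 0.0, 0.0]
ft_force: [-2.5, 0.8, 4.8]
gripper_width: 0.017
{'clock': 10.75, 'q': array([-6.03448938e-01,  2.78002499e-01,  1.56489228e+00, -1.46820420e-04,
        1.29832287e+00,  1.10103654e+00]), 'joint_vel': array([ 1.13585406e-03,  1.23187238e-03,  1.19787388e-03, -9.70583404e-05,
       -3.57167448e-05, -3.00205644e-04]), 'joint_torque': array([ 4.14094403e-01, -5.88503802e+01, -4.56207490e+01,  2.80053047e-01,
       -6.88276906e-01, -1.45016389e-02]), 'eef_pos': array([ 0.53779078, -0.30851957,  0.17276689]), 'tcp_rot': array([ 9.97768032e-01, -6.67751071e-02,  1.25003505e-04,  1.56623551e-04]), 'ft_force': array([-2.4516933 ,  0.7559551 ,  4.82242215]), 'wrist_torque': array([0.07285176, 0.37335298, 0.0006264 ]), 'gripper_width': 0.017025363408766318}
10.75 [ 0.5378 -0.3085  0.1728] [ 0.9911 -0.1333] [ 0.001  0.001  0.001 -0.    -0.    -0.   ]
```

View pics/w9.png

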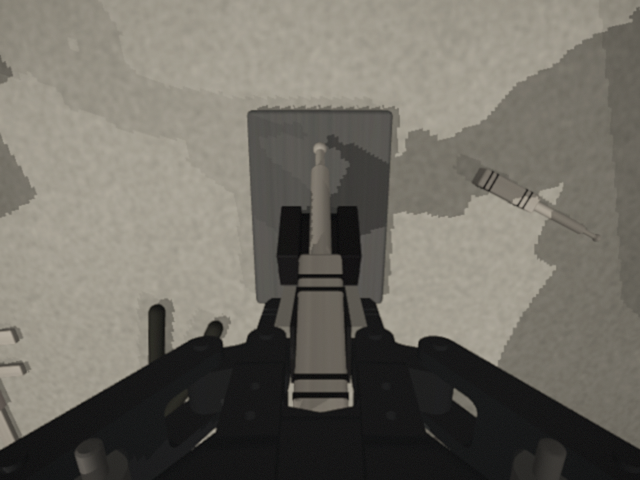

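```bash
python3 -m crank '[[0.41,0,-0.29,0],[0.82,0,-0.57,0],[1.64,0,-1.15,0],[2.05,0,-1.43,0],[2.05,0,-1.43,0],[0,0,-3,0],[0,0,-4,0],[0,0,0,0],[0,0,0,0]]'
python3 -c "
from h import *
s=monitor.observe();print(s['ft_force'],list(s))
import bench;from bench import bot,job
print(dir(monitor),dir(bot))
snap('w10');cv2.imwrite('pics/s10.png',vision.camera('scene'))
crop(cv2.imread('pics/w10.png'),220,60,200,200,3,'pics/c10.png')"
```

```text
clock: 11.7
eef_pos: [0.6074, -0.3178, 0.292]
tcp_rot: [0.998, -0.067, 0.001, 0.0]
ft_force: [-1.0, 0.1, -2.1]
gripper_width: 0.0171
[-1.04542054  0.05605123 -2.05383817] ['clock', 'q', 'joint_vel', 'joint_torque', 'eef_pos', 'tcp_rot', 'ft_force', 'wrist_torque', 'gripper_width']
['__class__', '__delattr__', '__dict__', '__dir__', '__doc__', '__eq__', '__format__', '__ge__', '__getattribute__', '__getstate__', '__gt__', '__hash__', '__init__', '__init_subclass__', '__le__', '__lt__', '__module__', '__ne__', '__new__', '__reduce__', '__reduce_ex__', '__repr__', '__setattr__', '__sizeof__', '__str__', '__subclasshook__', '__weakref__', 'observe'] ['IKError', '__class__', '__delattr__', '__dict__', '__dir__', '__doc__', '__eq__', '__format__', '__ge__', '__getattribute__', '__getstate__', '__gt__', '__hash__', '__init__', '__init_subclass__', '__le__', '__lt__', '__module__', '__ne__', '__new__', '__reduce__', '__reduce_ex__', '__repr__', '__setattr__', '__sizeof__', '__str__', '__subclasshook__', '__weakref__', 'tcp_to_tips']
11.7 [ 0.6074 -0.3178  0.292 ] [ 0.9911 -0.1331] [-0.     0.027  0.054  0.    -0.005  0.   ]
```

View pics/w10.png

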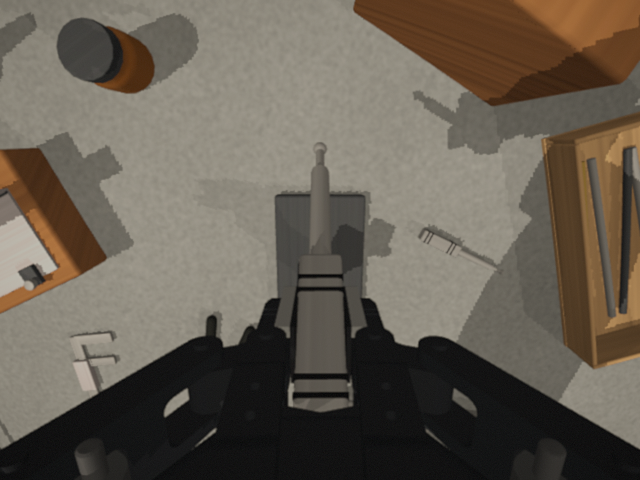

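View pics/s10.png

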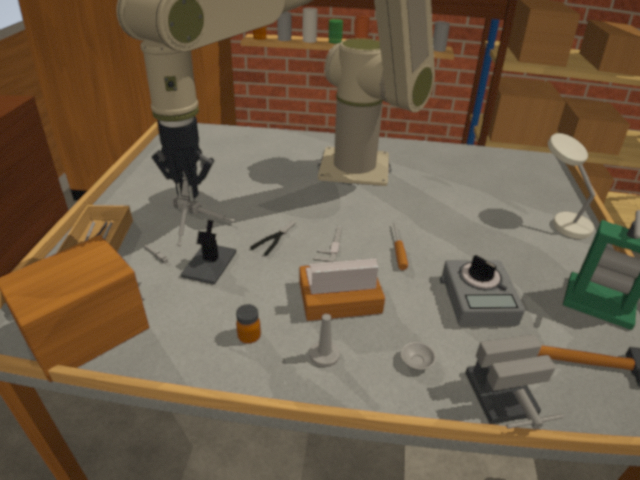

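```bash
python3 - <<'E'
from h import *
crop(cv2.imread('pics/w10.png'),290,130,60,50,12,'pics/c10.png')
d=np.load('pics/w10.npz');T=R.from_quat(d['q']).as_matrix()
C=wcam('w10')
for uv in [(319.7,147),(320,148)]:
    b=at_z(C,uv,d['p'][2]-.148)[0]; print(T.T@(b-d['p']))
E
```

```text
[ 0.06542658 -0.00099128  0.14813841]
[ 0.06485477 -0.00081499  0.14813733]
```

View pics/c10.png

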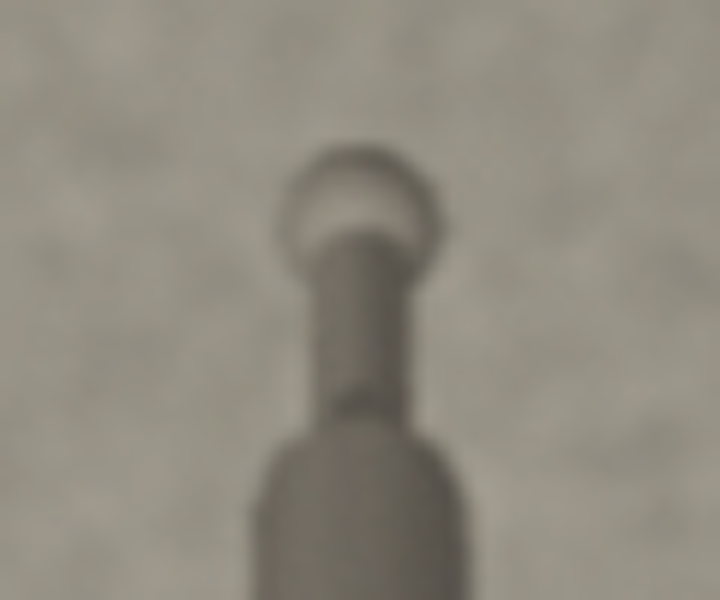

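```bash
cat >> h.py <<'E'
K=np.array([.6246,.0135,.289]); BALL=np.array([.065,-.0005,.148])
def tcp_for(bx,by,bz,dx=0.):  # ball target in casket mm -> TCP world
    t=np.array([bx/1000+dx-BALL[0], by/1000+BALL[1], bz/1000+BALL[2]]); return pose(K,t)[0]
E
python3 -c "
from h import *
g=tcp_for(-30,56,110);print(g,tcp_for(26,56,57))
plan(g,16.56,14)"
```

```text
[0.51772255 0.03962396 0.258     ] [0.5714002  0.05558362 0.205     ]
yaw0 -7.65 tot 24.21
[[-0.97, -2.44, 0.22, -1.73], [-0.89, -2.47, 0.22, -1.73], [-0.82, -2.5, 0.22, -1.73], [-0.74, -2.52, 0.22, -1.73], [-0.66, -2.54, 0.22, -1.73], [-0.59, -2.56, 0.22, -1.73], [-0.51, -2.58, 0.22, -1.73], [-0.43, -2.59, 0.22, -1.73], [-0.35, -2.6, 0.22, -1.73], [-0.28, -2.61, 0.22, -1.73], [-0.2, -2.62, 0.22, -1.73], [-0.12, -2.62, 0.22, -1.73], [-0.04, -2.63, 0.22, -1.73], [0.04, -2.63, 0.22, -1.73]]
```

```bash
python3 -m crank '[[-0.5,-1.2,0,-0.9],[-0.9,-2.5,0.1,-1.7],[-0.8,-2.5,0.2,-1.7],[-0.7,-2.5,0.2,-1.7],[-0.7,-2.5,0.2,-1.7],[-0.6,-2.6,0.2,-1.7],[-0.5,-2.6,0.2,-1.7],[-0.4,-2.6,0.2,-1.7],[-0.4,-2.6,0.2,-1.7],[-0.3,-2.6,0.2,-1.7],[-0.2,-2.6,0.3,-1.7],[-0.1,-2.6,0.3,-1.7]]'
python3 -m crank '[[-0.1,-2.6,0.3,-1.7],[0,-2.6,0.3,-1.7],[-0.3,-1.5,0.3,-1.2],[0,0,0,0],[0,0,0,0]]'
python3 -c "
from h import *
plan(tcp_for(-30,56,110),16.56,1)
snap('w11');vision.camera
cv2.imwrite('pics/t11.png',vision.camera('top'))"
```

```text
clock: 13.0
eef_pos: [0.5371, -0.0219, 0.2665]
tcp_rot: [0.994, 0.105, -0.001, -0.0]
ft_force: [0.5, -0.1, -1.2]
gripper_width: 0.0174
clock: 13.5
eef_pos: [0.5188, 0.0404, 0.2586]
tcp_rot: [0.99, 0.144, -0.0, 0.0]
ft_force: [-0.1, -0.5, -0.6]
gripper_width: 0.017
yaw0 16.58 tot -0.02
[[-0.13, 0.05, 0.06, 0.02]]
13.5 [0.5188 0.0404 0.2586] [0.9584 0.2853] [-0.019  0.006 -0.02  -0.    -0.001  0.001]
```

View pics/w11.png

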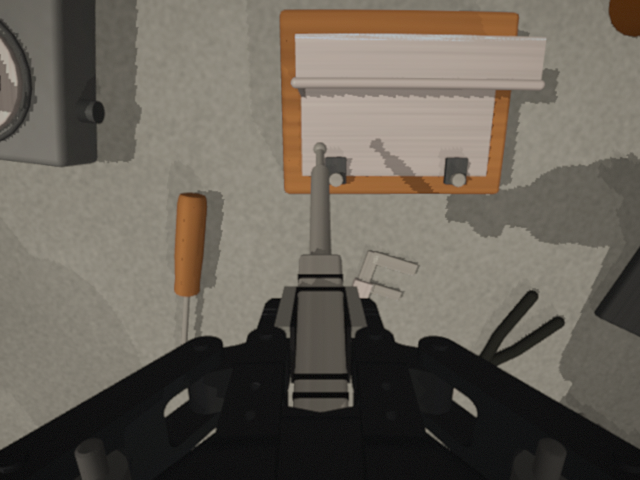

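```bash
python3 - <<'E'
from h import *
crop(cv2.imread('pics/w11.png'),275,5,280,195,2.8,'pics/c11.png')
E
```

```text
(no output)
```

View pics/c11.png

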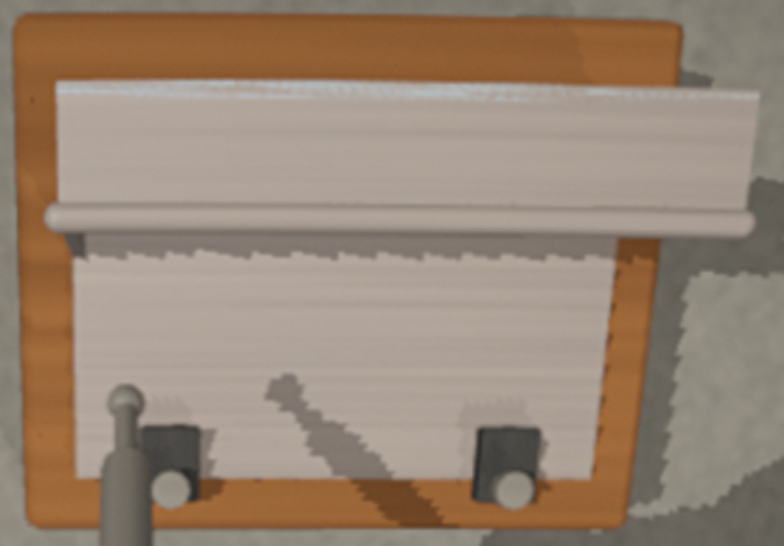

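```bash
python3 - <<'E'
from h import *
C2=wcam('w2');C=wcam('w11')
p2=lambda a: np.array(a)/4+[225,115]-.375
p11=lambda a: np.array(a)/2.8+[275,5]-.32
P=np.array([(-50,70,53),(-50,-70,53),(33,70,112),(33,-70,112)])/1000
B=np.array([(65,85,50),(65,-85,50),(-65,-85,50),(-65,85,50)])/1000*[.97,.98,1]
o2=(C2,P,p2([(120,530),(692,523),(42,204),(770,195)]),1); o11=(C,P,p11([(76,478),(590,479),(57,82),(758,93)]),1)
b11=(C,B,p11([(15,17),(682,24),(625,525),(28,525)]),1)
for o in ([o2],[o11],[b11],[o2,o11]):
    x,r=fit(o,[.6246,.0135,.289]);print(x.round(4),np.degrees(x[2]).round(2),r.round(1))
d=np.load('pics/w11.npz');T=R.from_quat(d['q']).as_matrix()
print(T.T@(at_z(C,p11((125,401)),d['p'][2]-.148)[0]-d['p']))
E
```

```text
[0.6245 0.0138 0.2909] 16.67 [ 0.1  0.  -0.4 -0.1 -0.5  0.1  0.7 -0. ]
[0.6235 0.0139 0.2914] 16.69 [-0.4  0.8 -0.5  0.8 -1.2 -0.2  2.  -0.7]
[0.624  0.0142 0.2923] 16.75 [-0.2 -0.1  0.3 -0.1  0.   0.1 -0.   0.1]
[0.6238 0.0139 0.2913] 16.69 [-0.1  0.6 -0.7  0.4 -0.9  0.9  0.3  0.7 -0.2  0.5 -0.3  0.4 -0.9 -0.7
  2.3 -1.2]
[ 0.06518639 -0.00100385  0.14794308]
```

```bash
sed -i 's/^K=.*; BALL/K=np.array([.6240,.0140,.2915]); BALL/' h.py; python3 -c "
from h import *
plan(tcp_for(-20,56,65),16.7,3)"; python3 -m crank '[[0,0,2,-0.1],[0,0,2,0],[0.5,0,0.6,0],[0,0,0,0],[0,0,0,0]]'
python3 -c "
from h import *
plan(tcp_for(20,56,65),16.7,4)"
```

```text
yaw0 16.5 tot 0.2
[[0.26, -0.03, 1.54, -0.07], [0.26, -0.03, 1.54, -0.07], [0.26, -0.03, 1.54, -0.07]]
clock: 14.1
eef_pos: [0.5248, 0.0415, 0.2139]
tcp_rot: [0.99, 0.144, 0.0, 0.0]
ft_force: [-0.3, 0.3, -1.7]
gripper_width: 0.0171
yaw0 16.61 tot 0.09
[[1.05, -0.02, 0.02, -0.02], [1.05, -0.02, 0.02, -0.02], [1.05, -0.02, 0.02, -0.02], [1.05, -0.02, 0.02, -0.02]]
```

```bash
python3 -m crank '[[0.5,0,0,0],[1,-0.05,0,-0.1],[1.2,0,0,0],[1,-0.05,0,0],[0.5,0,0.1,0],[0,0,0,0]]'
for i in 1 2 3 4; do python3 -m crank '[[0,0,0,0]]' | grep -E "eef|ft"; done
python3 -c "
from h import *
plan(tcp_for(26,56,65),16.7,1);print(monitor.observe()['wrist_torque'])
cv2.imwrite('pics/s12.png',vision.camera('scene'))"
```

```text
clock: 14.7
eef_pos: [0.5647, 0.0553, 0.212]
tcp_rot: [0.989, 0.146, 0.0, -0.0]
ft_force: [-1.1, -0.7, -1.8]
gripper_width: 0.0172
eef_pos: [0.5639, 0.055, 0.2118]
ft_force: [0.6, 0.1, -2.5]
eef_pos: [0.5637, 0.0549, 0.212]
ft_force: [0.1, -0.9, -1.1]
eef_pos: [0.5638, 0.0548, 0.2121]
ft_force: [0.2, -0.7, -1.0]
eef_pos: [0.5639, 0.0548, 0.2122]
ft_force: [-0.5, -0.2, -1.0]
yaw0 16.74 tot -0.04
[[0.68, 0.09, -0.08, 0.04]]
[ 0.01661944  0.02364333 -0.04829371]
```

View pics/s12.png

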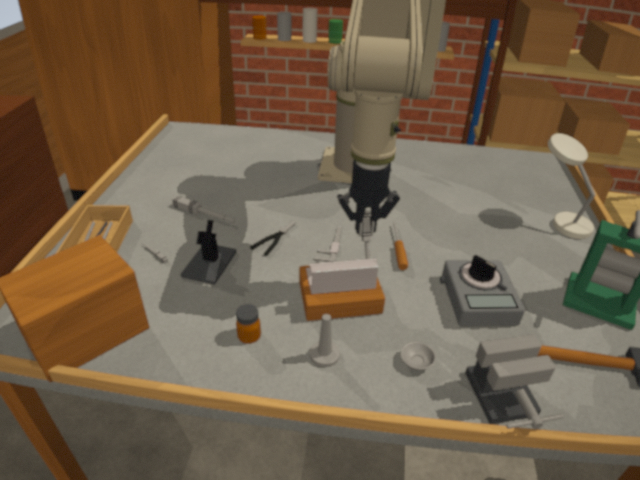

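```bash
cat >> h.py <<'E'
def ft():
    s=monitor.observe(); c,sn=np.cos(K[2]),np.sin(K[2]); A=np.array([[c,sn,0],[-sn,c,0],[0,0,1]])
    p=A@(s['eef_pos']-[K[0],K[1],0]); b=p+[BALL[0],-BALL[1],-BALL[2]]
    print(round(s['clock'],2),'ball(mm, unpressed)',(b*1000).round(1),'F',(A@s['ft_force']).round(2),'M',(A@s['wrist_torque']).round(3))
E
cat > f.sh <<'E'
python3 -c "
from h import *
ft()"
E
bash f.sh; for i in 1 2; do python3 -m crank '[[0,0,0,0]]'>/dev/null; bash f.sh; done
python3 -m crank '[[0.3,0,0,0],[0.3,0,0,0],[0,0,0,0],[0,0,0,0]]'>/dev/null; bash f.sh
python3 -m crank '[[0.1,0,0,0],[0,0,0,0]]'>/dev/null; bash f.sh
python3 -m crank '[[0.1,0,0,0],[0,0,0,0]]'>/dev/null; bash f.sh
```

```text
15.15 ball(mm, unpressed) [19.2 56.9 64.2] F [ 0.52  0.27 -1.62] M [ 0.059  0.026 -0.033]
15.25 ball(mm, unpressed) [19.3 56.9 64.2] F [ 0.11 -0.46 -1.74] M [-0.008  0.027 -0.049]
15.35 ball(mm, unpressed) [19.3 56.9 64.1] F [-0.09 -0.09 -1.42] M [ 0.019 -0.012  0.013]
15.75 ball(mm, unpressed) [25.5 57.  64. ] F [ 0.45 -0.27 -1.84] M [ 0.032  0.006 -0.086]
15.95 ball(mm, unpressed) [26.4 57.  64.1] F [-0.35  0.32 -1.41] M [-0.011  0.042  0.02 ]
16.15 ball(mm, unpressed) [27.1 56.9 63.9] F [-0.89  0.73 -1.89] M [ 0.006  0.262 -0.029]
```

```bash
python3 -m crank '[[0,0,0,0]]'>/dev/null; bash f.sh
python3 -m crank '[[0.1,0,0,0],[0,0,0,0]]'>/dev/null; bash f.sh;python3 -m crank '[[0,0,0,0]]'>/dev/null; bash f.sh
```

```text
16.25 ball(mm, unpressed) [27.1 57.  63.9] F [-2.01  0.2  -1.26] M [-0.041  0.34   0.005]
16.45 ball(mm, unpressed) [27.9 57.  63.7] F [-2.09 -0.24 -1.58] M [-0.055  0.655 -0.001]
16.55 ball(mm, unpressed) [28.  57.  63.7] F [-2.43 -0.06 -2.68] M [-0.003  0.745 -0.022]
```

```bash
python3 -m crank '[[-0.3,0,0,0],[-0.3,0,0.3,0],[0,0,0.3,0],[0,0,0,0],[0,0,0,0]]'>/dev/null; bash f.sh
for i in 1 2; do python3 -m crank '[[0,0,0,0]]'>/dev/null; bash f.sh; done
python3 -m crank '[[0,0,0.2,0],[0,0,0,0]]'>/dev/null; bash f.sh;python3 -m crank '[[0,0,0,0]]'>/dev/null; bash f.sh
python3 -m crank '[[0,0,0.2,0],[0,0,0,0]]'>/dev/null; bash f.sh;python3 -m crank '[[0,0,0,0]]'>/dev/null; bash f.sh
python3 -m crank '[[0,0,0.1,0],[0,0,0,0]]'>/dev/null; bash f.sh;python3 -m crank '[[0,0,0,0]]'>/dev/null; bash f.sh
```

```text
17.05 ball(mm, unpressed) [22.4 57.  58.1] F [ 0.14  0.5  -1.22] M [-0.041  0.02  -0.022]
17.15 ball(mm, unpressed) [22.5 56.9 58.2] F [ 0.37  0.48 -1.01] M [-0.033  0.061  0.054]
17.25 ball(mm, unpressed) [22.5 56.9 58.3] F [ 0.38 -0.   -1.34] M [-0.031  0.073  0.015]
17.45 ball(mm, unpressed) [22.5 56.9 56.1] F [ 1.08 -0.   -1.24] M [ 0.032 -0.206  0.053]
17.55 ball(mm, unpressed) [22.5 56.9 56.3] F [-0.28  0.02 -0.98] M [-0.013 -0.172  0.054]
17.75 ball(mm, unpressed) [22.6 56.9 54.2] F [0.96 0.18 0.18] M [-0.024 -0.397  0.012]
17.85 ball(mm, unpressed) [22.6 56.9 54.4] F [ 1.79 -0.94  0.79] M [ 0.009 -0.445 -0.002]
18.05 ball(mm, unpressed) [22.6 56.9 53.3] F [ 1.18 -0.41  1.28] M [-0.02  -0.528 -0.004]
18.15 ball(mm, unpressed) [22.5 56.9 53.3] F [ 0.85 -0.13  1.64] M [-0.034 -0.593  0.031]
```

```bash
python3 -m crank '[[0.15,0,0,0],[0.15,0,0,0],[0.15,0,0,0],[0.1,0,0,0],[0,0,0,0]]'>/dev/null; bash f.sh;
python3 -m crank '[[0.07,0,0.04,0],[0.07,0,0.04,0],[0,0,0,0],[0,0,0,0]]'>/dev/null; bash f.sh; python3 -m crank '[[0,0,0,0]]'>/dev/null; bash f.sh
```

```text
18.65 ball(mm, unpressed) [27.8 57.  52.9] F [-1.73 -0.15  0.59] M [-0.017  0.11   0.028]
19.05 ball(mm, unpressed) [29.3 56.9 52.3] F [-1.05  0.12  0.16] M [0.018 0.127 0.007]
19.15 ball(mm, unpressed) [29.2 57.  52.3] F [-1.47 -0.39 -0.64] M [-0.005  0.103  0.031]
```

```bash
python3 -m crank '[[0,0.1,0,0],[0,0.2,0,0],[0,0.2,0,0],[0,0.2,0,0],[0,0.2,0,0],[0,0.2,0,0]]'>/dev/null; bash f.sh; python3 -m crank '[[0,0.2,0,0],[0,0.2,0,0],[0,0.2,0,0],[0,0.2,0,0],[0,0.2,0,0],[0,0.2,0,0]]'>/dev/null; bash f.sh
```

```text
19.75 ball(mm, unpressed) [29.3 45.7 52.4] F [-0.37  1.19  0.54] M [ 0.262 -0.089  0.036]
20.35 ball(mm, unpressed) [29.3 33.8 52.3] F [0.29 1.05 0.86] M [ 0.265 -0.095  0.031]
```

```bash
python3 -m crank '[[0.02,0.2,0,0],[0.02,0.2,0,0],[0.01,0.2,0,0],[0,0.2,0,0],[0,0.2,0,0],[0,0.2,0,0]]'>/dev/null; bash f.sh; python3 -m crank '[[0,0.2,0,0],[0,0.2,0,0],[0,0.2,0,0]]'>/dev/null; bash f.sh
```

```text
20.95 ball(mm, unpressed) [29.7 21.8 52.2] F [-0.59  0.61  0.55] M [0.322 0.094 0.175]
21.25 ball(mm, unpressed) [29.7 15.8 52.2] F [-0.93  1.61  1.05] M [0.357 0.166 0.056]
```

```bash
python3 -m crank '[[0,0.2,0,0],[0,0.2,0,0],[0,0.2,0,0],[0,0.2,0,0],[0,0.2,0,0],[0,0.2,0,0]]'>/dev/null; bash f.sh; python3 -m crank '[[0,0.2,0,0],[0,0.2,0,0],[0,0.2,0,0],[0,0.2,0,0],[0,0.2,0,0],[0,0.2,0,0]]'>/dev/null; bash f.sh; python3 -m crank '[[0,0.2,0,0],[0,0.2,0,0],[0,0.2,0,0],[0,0.2,0,0],[0,0.2,0,0],[0,0.2,0,0]]'>/dev/null; bash f.sh
```

```text
21.85 ball(mm, unpressed) [29.7  3.8 52.3] F [-1.01  1.9  -0.21] M [0.319 0.187 0.111]
22.45 ball(mm, unpressed) [29.8 -8.2 52.3] F [-1.92  0.92 -0.12] M [0.342 0.28  0.043]
23.05 ball(mm, unpressed) [ 29.8 -20.2  52.3] F [-0.35  2.18 -0.93] M [0.381 0.257 0.107]
```

```bash
python3 -m crank '[[-0.01,0.2,0.01,0],[-0.02,0.2,0.01,0],[0,0.2,0,0],[0,0.2,0,0],[0,0.2,0,0],[0,0.2,0,0]]'>/dev/null; bash f.sh; python3 -m crank '[[0,0.2,0,0],[0,0.2,0,0],[0,0.2,0,0],[0,0.2,0,0],[0,0.2,0,0],[0,0.2,0,0]]'>/dev/null; bash f.sh
```

```text
23.65 ball(mm, unpressed) [ 29.6 -32.2  52.2] F [-0.6   1.42 -0.36] M [0.307 0.088 0.072]
24.25 ball(mm, unpressed) [ 29.5 -44.2  52.1] F [-0.42  1.45  0.1 ] M [0.362 0.038 0.019]
```

```bash
python3 -m crank '[[0,0.2,0,0],[0,0.2,0,0],[0,0.2,0,0],[0,0.2,0,0],[0,0.2,0,0],[0,0.2,0,0],[0,0.2,0,0],[0,0.1,0,0],[0,0,0,0],[0,0,0,0]]'>/dev/null; bash f.sh
```

```text
25.25 ball(mm, unpressed) [ 29.5 -59.3  52.2] F [-0.35 -0.01  0.66] M [-0.052  0.094 -0.062]
```

```bash
python3 -m crank '[[-0.2,0,-0.3,0],[-0.4,0,-0.5,0],[-1,0,-0.4,0],[-2,0,-0.2,0],[-2,0,-0.5,0],[-1,0,-2,0],[0,0,-3,0],[0,0,-2.5,0],[0,0,0,0],[0,0,0,0]]'; bash f.sh
python3 -c "
from h import *
snap('w13')"
```

```text
clock: 26.25
eef_pos: [0.5437, -0.0724, 0.2945]
tcp_rot: [0.989, 0.146, 0.001, 0.0]
ft_force: [-0.3, -1.1, -2.5]
gripper_width: 0.0173
26.25 ball(mm, unpressed) [-36.7 -59.2 146.5] F [-0.61 -0.99 -2.45] M [-0.033  0.03   0.012]
26.25 [ 0.5437 -0.0724  0.2945] [0.9576 0.288 ] [ 0.003  0.028  0.032  0.002 -0.004  0.001]
```

View pics/w13.png

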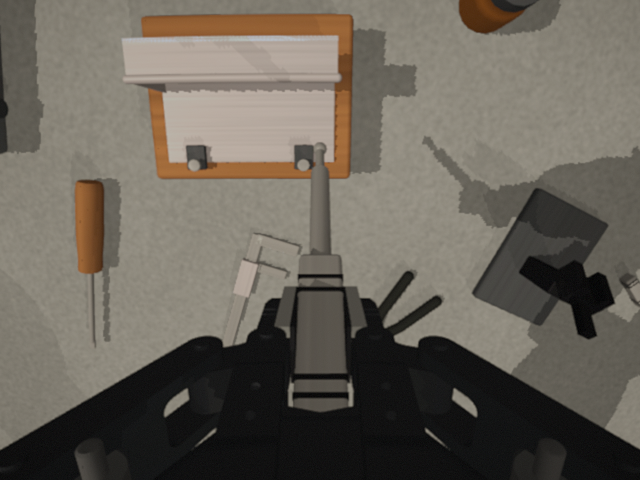

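```bash
python3 -c "
from h import *
plan([.6069,-.3178,.285],-7.66,11)"
```

```text
yaw0 16.74 tot -24.4
[[-0.09, 2.3, 0.07, 2.22], [0.0, 2.31, 0.07, 2.22], [0.09, 2.3, 0.07, 2.22], [0.18, 2.3, 0.07, 2.22], [0.27, 2.29, 0.07, 2.22], [0.36, 2.28, 0.07, 2.22], [0.44, 2.26, 0.07, 2.22], [0.53, 2.24, 0.07, 2.22], [0.62, 2.22, 0.07, 2.22], [0.7, 2.2, 0.07, 2.22], [0.79, 2.17, 0.07, 2.22]]
```

```bash
python3 -m crank '[[-0.1,2.3,0,2.2],[0,2.3,0,2.2],[0.1,2.3,0.1,2.2],[0.2,2.3,0.1,2.2],[0.3,2.3,0.1,2.2],[0.4,2.3,0.1,2.2],[0.4,2.3,0.1,2.2],[0.5,2.2,0.1,2.2],[0.6,2.2,0.1,2.2],[0.7,2.2,0.1,2.2],[0.8,2.2,0.1,2.2],[0,0,0,0]]'; python3 -m crank '[[0,0,0,0],[0,0,0,0]]'>/dev/null;  python3 -c "
from h import *
plan([.6069,-.3178,.2216],-7.66,3)"
```

```text
clock: 27.5
eef_pos: [0.607, -0.3201, 0.2817]
tcp_rot: [0.998, -0.067, -0.002, -0.001]
ft_force: [-0.4, 0.1, -1.5]
gripper_width: 0.0172
yaw0 -7.4 tot -0.26
[[-0.02, 0.03, 2.07, 0.09], [-0.02, 0.03, 2.07, 0.09], [-0.02, 0.03, 2.07, 0.09]]
```

```bash
python3 -m crank '[[0,0.05,2,0.2],[0,0.05,2,0.1],[0,0,2,0],[0,0,0.2,0],[0,0,0,0],[0,0,0,0]]'>/dev/null; python3 -c "
from h import *
plan([.6069,-.3178,.2216],-7.66,1);plan([.53779,-.30852,.17277],-7.66,1)
snap('w14')"
```

```text
yaw0 -7.72 tot 0.06
[[-0.18, -0.07, 0.31, -0.06]]
yaw0 -7.72 tot 0.06
[[-7.15, -0.06, 5.2, -0.06]]
28.3 [ 0.6085 -0.3187  0.2247] [ 0.9909 -0.1343] [-0.003 -0.005 -0.011 -0.001 -0.003  0.001]
```

View pics/w14.png

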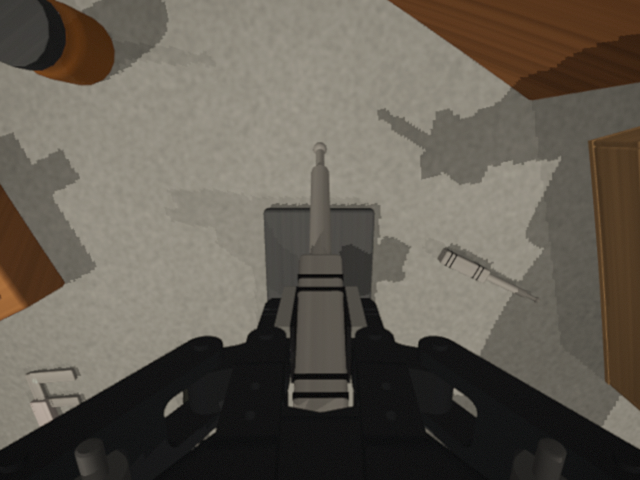

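```bash
python3 -m crank '[[-0.18,-0.07,0.31,0],[-1.64,0,1.15,0],[-1.64,0,1.15,0],[-1.64,0,1.15,0],[-0.82,0,0.57,0],[-0.41,0,0.29,0],[0,0,0,0],[0,0,0,0]]'; python3 -c "
from h import *
plan([.53779,-.30852,.17277],-7.66,1)"; bash f.sh
```

```text
clock: 29.15
eef_pos: [0.5451, -0.3099, 0.1776]
tcp_rot: [0.998, -0.068, -0.0, 0.0]
ft_force: [-4.6, 0.3, 1.5]
gripper_width: 0.0175
yaw0 -7.77 tot 0.11
[[-0.75, -0.04, 0.48, -0.11]]
29.15 ball(mm, unpressed) [-103.6 -287.1   29.6] F [-4.33  1.58  1.54] M [ 0.324  0.939 -0.098]
```

```bash
python3 -m crank '[[0.41,0,-0.29,0],[0.82,0,-0.57,0],[-0.11,-0.04,-0.16,-0.1],[0,0,0,0],[0,0,0,0]]'; bash f.sh; python3 -c "
from h import *
snap('w15')
crop(cv2.imread('pics/w15.png'),240,120,160,150,4,'pics/c15.png')"
```

```text
clock: 29.65
eef_pos: [0.5567, -0.3107, 0.1872]
tcp_rot: [0.998, -0.067, 0.0, 0.0]
ft_force: [-0.5, 0.5, -2.2]
gripper_width: 0.0171
29.65 ball(mm, unpressed) [ -92.8 -291.2   39.2] F [-0.36  0.63 -2.2 ] M [ 0.017 -0.001 -0.02 ]
29.65 [ 0.5567 -0.3107  0.1872] [ 0.9911 -0.1329] [-0.001  0.002  0.01  -0.    -0.001  0.001]
```

View pics/c15.png

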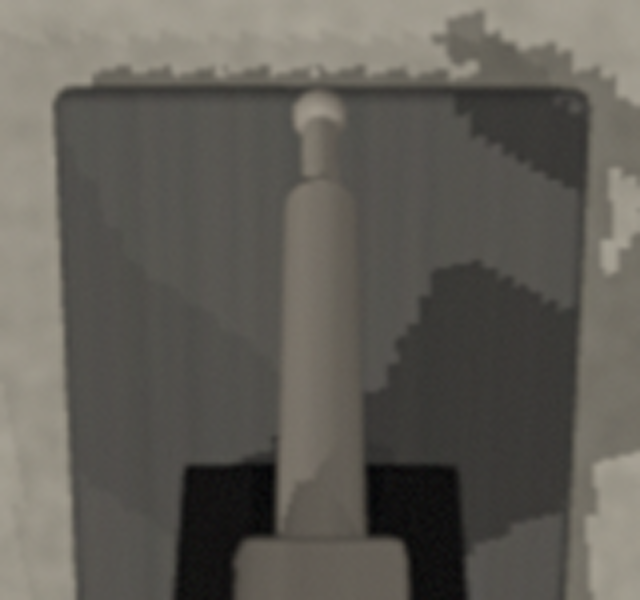

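```bash
python3 -m crank '[[-0.82,0,0.57,0],[-0.41,0,0.29,0],[0,0,0,0],[0,0,0,0]]'>/dev/null; bash f.sh; python3 -m crank '[[-0.33,0,0.23,0],[0,0,0,0],[0,0,0,0]]'>/dev/null; bash f.sh;  python3 -c "
from h import *
plan([.53779,-.30852,.17277],-7.66,1)"
```

```text
30.1 ball(mm, unpressed) [-104.6 -285.9   30.2] F [ 0.03  0.06 -2.9 ] M [-0.01  -0.007  0.026]
30.4 ball(mm, unpressed) [-107.2 -284.7   28.2] F [-0.74  0.42 -1.94] M [ 0.001 -0.035 -0.042]
yaw0 -7.65 tot -0.01
[[-0.32, 0.03, 0.34, 0.01]]
```

```bash
python3 -m crank '[[-0.2,0,0.14,0],[0,0,0,0],[0,0,0,0]]'>/dev/null; bash f.sh; python3 -m crank '[[-0.16,0,0.11,0],[0,0,0,0],[0,0,0,0]]'>/dev/null; bash f.sh;  python3 -c "
from h import *
plan([.53779,-.30852,.17277],-7.66,1)"
```

```text
30.7 ball(mm, unpressed) [-109.1 -283.8   26.7] F [ 0.52  0.23 -1.86] M [ 0.028 -0.003 -0.052]
31.0 ball(mm, unpressed) [-110.5 -283.2   25.7] F [-0.28  0.59 -0.89] M [-0.003  0.017 -0.   ]
yaw0 -7.66 tot -0.0
[[0.04, 0.03, 0.09, 0.0]]
```

```bash
python3 -m crank '[[0.02,0,0.05,0],[0,0,0,0],[0,0,0,0]]'>/dev/null; bash f.sh; python3 -m crank '[[0.02,0,0.04,0],[0,0,0,0],[0,0,0,0]]'>/dev/null; bash f.sh;  python3 -c "
from h import *
plan([.53779,-.30852,.17277],-7.66,1)
snap('w16')
crop(cv2.imread('pics/w16.png'),240,120,160,150,4,'pics/c16.png')"
```

```text
31.3 ball(mm, unpressed) [-110.3 -283.3   25.1] F [ 0.01  0.83 -0.73] M [ 0.033 -0.009  0.023]
31.6 ball(mm, unpressed) [-110.1 -283.4   24.9] F [-0.2  -0.55 -0.53] M [0.087 0.067 0.003]
yaw0 -7.66 tot -0.0
[[-0.01, 0.03, 0.01, 0.0]]
31.6 [ 0.5379 -0.3083  0.1729] [ 0.9911 -0.1332] [ 0.001 -0.001  0.    -0.001  0.     0.   ]
```

View pics/w16.png

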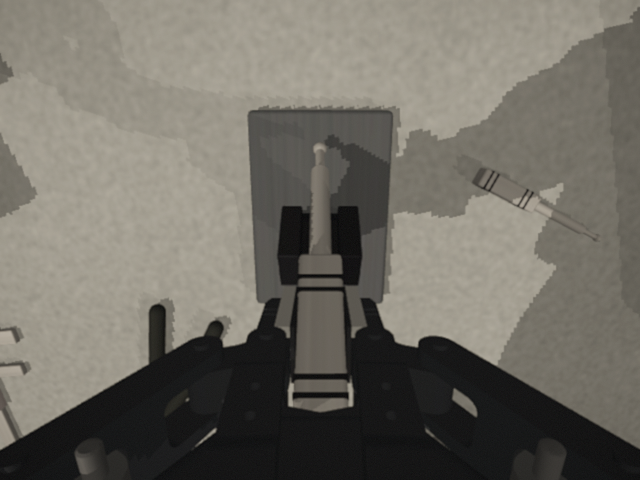

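```bash
python3 -m crank '[[0,0,0,0],[0,0,0,0],[0,0,0,0],[0,0,0,0],[0,0,0,0]]' 4.5; bash f.sh; python3 -c "
from h import *
snap('w17')"; python3 -m crank '[[0,0,-1,0],[0,0,-2,0],[0,0,-3,0],[0,0,-3,0],[0,0,-2,0],[0,0,0,0],[0,0,0,0]]';python3 -c "
from h import *
snap('w18')
a=cv2.imread('pics/w17.png');b=cv2.imread('pics/w18.png')
cv2.imwrite('pics/c18.png',np.hstack([cv2.resize(a[80:420,200:440],None,fx=1.6,fy=1.6),cv2.resize(b[80:420,200:440],None,fx=1.6,fy=1.6)]))
cv2.imwrite('pics/t18.png',vision.camera('top'))"
```

```text
clock: 32.15
eef_pos: [0.5379, -0.3083, 0.1729]
tcp_rot: [0.998, -0.067, 0.0, 0.0]
ft_force: [-0.4, 0.4, 0.1]
gripper_width: 0.0445
32.15 ball(mm, unpressed) [-110.1 -283.4   24.9] F [-0.23  0.51  0.08] M [-0.039  0.019  0.016]
32.15 [ 0.5379 -0.3083  0.1729] [ 0.9911 -0.1332] [-0.001  0.001  0.001  0.    -0.     0.001]
clock: 32.9
eef_pos: [0.538, -0.3084, 0.2836]
tcp_rot: [0.998, -0.067, 0.001, 0.0]
ft_force: [0.5, 0.4, 0.4]
gripper_width: 0.0449
32.9 [ 0.538  -0.3084  0.2836] [ 0.9911 -0.1332] [-0.     0.024  0.036 -0.    -0.005 -0.002]
```

View pics/c18.png

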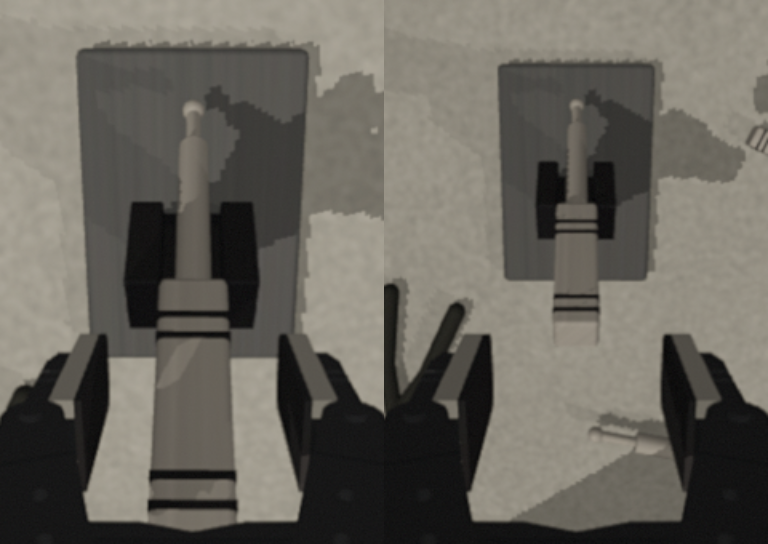

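View pics/t18.png

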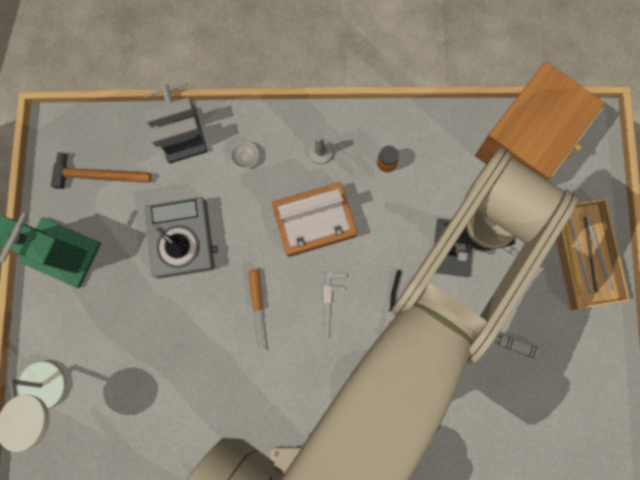

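```bash
python3 -m crank '[[0,0,0,0],[0,0,0,0]]' | head -2; python3 -c "
from bench import job
print(job.close_job())"
```

```text
clock: 33.2
eef_pos: [0.5375, -0.308, 0.2815]
the job is handed in; nothing more can be done
None
```

The job is done and handed in at 33.2 s of the 72 s allowed.

- **Dial:** I gripped it and turned it about 43° clockwise. After release, the pointer line and the tab's centre lined up in the wrist picture, and the top picture at the end still showed it on the tab.
- **Seam pass:** I found the wall and floor near the closed end by light touches. I then drew the ball along the corner from y = +57 to −59 mm at 2 cm/s in one pass, tilted 35°. By the measured pose it was pressed about 4.5 mm.
    - The tip joint was not in the state, so I judged the press from the pose and from wrist forces of about 1–2 N, not from a direct reading.
    - From about y = 46 to 34 mm the wall contact was lighter than the floor contact. I corrected this with a 0.4 mm sideways shift, and later shifted back slightly where the wall contact became the heavier one.
    - Floor contact came about 0.9 mm lower, and wall contact about 0.6 mm deeper, than the camera and rest geometry predicted. I used the touched values.
- **Return:** On the first try the probe caught in the rest with about 5 N, most likely the handle's shoulder on the slot's end, and 9 mm short of home. I backed off, raised it about 1 mm along its axis and laid it in with almost no force. It came to rest within 0.3 mm of the pick-up pose, and the wrist picture matched the one from before.
- **Other objects:** The last top picture showed those in view unmoved. The arm hid part of the pliers and the area round the rest. Gripper open and clear of everything.

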